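# Set up the skewer stand beside the grill

### The arm

A 7-joint arm with a two-finger parallel gripper is mounted at the origin on the work surface. World frame = base frame: x ahead of the robot, y to its left, z up, the work surface at z = 0. Lengths are in m, angles in rad, forces in N, time in s.
With the tool pointing down it reaches from about 0.425 to 0.875 m from the base axis. Payload 4.7 kg.
Tool frame: the origin (TCP) lies midway between the tips of the shut fingers; the grasp point (between the pads) lies 19 mm behind it (robot.grasp_offset is the distance from the TCP to the grasp point, in m); z points along the fingers, x is the direction in which the jaws open and shut, and the axes are right-handed (so a half turn about z gives the same grasp; the last joint's range is limited). The gripper opens to 85 mm and grips with 20 to 120 N. Pads are 22 mm wide; open, the fingers measure 114 mm over their backs; the gripper's body (76 mm by 85 mm) begins 54 mm behind the grasp point. The pads swing forward as they close: fully open they stand 13 mm farther back than shut.
Start: joints at [1.33, 0.321, -0.07, 1.45, 0.023, 1.371, -0.057], TCP at [0.164, -0.629, 0.231] pointing down, gripper open.
Joint ranges: [-2.86, 2.86], [-0.3, 2.09], [-1.38, 1.24], [0.06, 2.45], [-1.56, 4.7], [0.09, 2.05], [-2.69, 2.69]. Speed limits (rad/s): [2.57, 2.57, 3.14, 3.14, 3.14, 3.14, 3.14].

### API

Orientations are given as [roll, pitch, yaw] about the fixed x, y, z axes, in that order (R = Rz(yaw) Ry(pitch) Rx(roll)).
In Python, from bench import robot, snapshot, camera_info, boxes_of, regions_of, pinpoint gives the robot as it stands.
- The arm moves only by the shell command python3 -m pendant 'ROWS' [FORCE]. ROWS is JSON, a list of rows, each a list of 7 numbers: the turn, a rotation vector about the tool's x, y, z in rad, then the shift along the tool's x, y, z in cm, then the finger opening in cm, from 0 to 8.54. A call has 1 to 12 rows; each row shifts and turns the commanded pose from where the row before left it, along the tool's axes as they then stand; what a row does not reach is not made up. A row lasts 1/8 s, in which the tool goes at most 62.5 mm and 10.7 degrees, less where a joint would pass 70% of its speed; a pose out of reach is approached as far as the arm can. A call is refused whole if a number of a shift passes 6.25 or a number of a turn 0.188, either way. A call with a gripper value outside its range is refused whole. The fingers move at their own pace and stop on an object; FORCE is the grip in N (left out, the last holds). Time passes only in rows, so rows that do not move let the fingers close. It gives the time, the measured TCP pose, the force and the opening at its end, in the units of the state.
- robot.read_state(): the state, without advancing time (a new reading comes with each control period).
- snapshot(name): name is "scene" or "top" or "wrist"; returns the picture (480x640x3 uint8, red, green, blue); there is no depth.
- camera_info(name): a dict with "camera_matrix" (3x3 intrinsics, pixels), "k1" (the pictures are not rectified: a ray, as slopes to the right and down, at radius r is drawn at 1 + k1 r^2 times it, then the intrinsics apply), "R" (3x3) and "t" (3): a world point X has camera coordinates R X + t; the wrist camera has in their place "tool_from_camera" (4x4, takes a point from camera to tool coordinates, whose origin is the TCP and whose axes are the tool frame's). Camera axes: x right, y down, z forward; pixel columns grow to the right and rows downward; lengths in m; the calibration is good to about 2 mm. A picture is of the moment at which its call begins: read the wrist's pose just before it. camera_info takes no time and is no camera call.
- robot.job_done(): hands the job in, once; it reports no verdict.
Trained networks look in the newest picture that a camera, given by its name, has taken for a name from the list of things; names that differ only in an ending like _2 or _b are one class to them, and where a whole thing is asked for, a point or a joint stands for the part that bears it (a point fixed in the world has none). Each returns a list of dicts, best first, with "confidence" (0 to 1); they miss things now and then, are a little off and sometimes report something else, mostly with a low value. They report only what shows in the picture. A call takes as long as a camera call. They do not tell look-alikes from the thing itself.
- boxes_of(thing, camera): "rect" ([left, top, right, bottom] as shares, 0 to 1, of the picture: columns of its width, rows of its height, round what is visible of it).
- regions_of(thing, camera): "pixels" (480x640 bool, what is visible of it) and "rect" ([left, top, right, bottom] as shares, 0 to 1, of the picture: columns of its width, rows of its height, round what is visible of it).
- pinpoint(thing, camera): "position" ([column, row] as shares, 0 to 1, of the picture: columns of its width, rows of its height: a listed point, or the origin of a listed thing).
The state is a dict: "clock": time; "qpos": joint angles; "dq": joint speeds; "effort": joint torques, N m; "tcp_pos": TCP position; "eef_rot": TCP orientation; "wrist_force": force on the tool from outside, world axes, zero at the start; "ft_torque": the same for the moment, N m; "finger_gap": finger opening in m.
Only numpy, scipy, OpenCV 4.12 (cv2) and the standard library are available. Lean on these libraries where they do the work, as an engineer would, in place of code of your own. Each camera call takes 0.05 s, during which the arm holds its last target.

### The job

Set up the skewer stand for service: slide its dovetail foot, narrow end first, into the wide mouth of the tapered shoe on the prep shelf and push it firmly until it wedges tight. Then lay every grill pick on the shelf across the stand's two toothed rails, one pick to a notch and each in the same notch on both rails, with its ring on the robot's side of the stand. Leave the steamer lid, the measuring cup and the chopstick rest where they are.

Things in the scene. Friction and masses are not known exactly. Their poses are not given: they have to be found in the camera images.
- shoe: Blue-painted dovetail shoe bolted to the shelf: floor plate 110 x 100 x 4 mm, two jaws 90 mm long, tops 20 mm above the shelf. Origin: centre of its underside, z up. The way runs along its y: wide open mouth at +y, narrow end at -y, so a part slides in towards -y. No end stop: the taper stops the foot and friction keeps it wedged.
- stand: Loose dark steel skewer stand, 0.45-0.65 kg. Origin: centre of its foot's underside, z up. Foot along its y, 90 mm long, 14 mm high, tapered and flanked as the shoe's way, narrow end at -y. Wedged, its axes match the shoe's and its origin lies 4 mm above the shoe's and within 2 mm of it along y; a push of 10-20 N makes it tight. Above the foot a spine and cross bars (z 18-24 mm) carry two rails.
- shoe_mouth (a point): Middle of the way's floor at the wide mouth, 45 mm from the shoe's origin towards +y, 4 mm above the shelf; axes as the shoe's. The flanks close in by 6 degrees a side (half width at half height: 24.7 mm here, 20 mm at the shoe's centre, 15.3 mm at the narrow end) and overhang inwards by 20 degrees, dovetail fashion.
- stand_grip (a point): Grip point on the stand's wooden handle, a fin 12 mm thick (along the stand's x), 70 mm long (along y), from z = 24 to 58 mm; the point is in the middle of its length and thickness, 46 mm above the foot's underside. Axes as the stand's. The rails leave 67 mm free on each side of it.
- stand_notch (a point): Middle of the five notches, half-way between the rails, 76 mm above the foot's underside: where the bar of a pick in the middle notch lies. Axes as the stand's. The toothed rails run along y at x = -70 (the robot's side) and +70 mm, 6 mm thick, 210 mm long. V notches at y = -72, -36, 0, 36, 72 mm, bottoms 4 mm below this point, tooth tips 11 mm above it. Picks lie along x.
- pick1_mid (a point): Grill pick: a round dark steel bar 8 mm thick, 90 g, lying on the shelf; may be absent. The point is on the bar's axis at its balance point, 4 mm above the surface it lies on. x runs along the bar towards the pointed tip (120 mm away); the ring is at -x.
- pick1_ring (a point): Centre of that pick's ring (30 mm across, 8 mm thick, flat), 112 mm from the balance point at the -x end.
- pick2_mid (a point): As pick1_mid, for pick2; may be absent.
- pick2_ring (a point): As pick1_ring, for pick2.
- pick3_mid (a point): As pick1_mid, for pick3; may be absent.
- pick3_ring (a point): As pick1_ring, for pick3.
- pick4_mid (a point): As pick1_mid, for pick4; may be absent.
- pick4_ring (a point): As pick1_ring, for pick4.
- pick5_mid (a point): As pick1_mid, for pick5; may be absent.
- pick5_ring (a point): As pick1_ring, for pick5.
- steamer_lid: Bamboo steamer lid, 170 mm across, 55 mm high with its handle; origin at the centre of its underside. Bystander.
- cup: Clear plastic measuring cup, 84 mm across the mouth, 100 mm high, handle at its +y; origin at the centre of its underside. Bystander.
- chopstick_rest: Blue ceramic chopstick rest, 16 x 50 x 15 mm; origin at the centre of its underside. Bystander.
There are look-alikes about, which are no part of the job. What is shaped like the part that bears pick2_mid but red is not meant. Leave any yellow look-alike of the part that bears pick1_mid alone.

How it is judged:
On the way, in this order (a step that is already met when the one before it is completed fails the run):
1. the stand has been pushed home in the shoe and pressed tight, with no pick on it yet (y of stand in the frame of shoe between -0.006 and 0.005 m and x of stand in the frame of shoe between -0.004 and 0.004 m and z of stand in the frame of shoe below 0.0075 m and angle between the y axis of stand and the y axis of shoe, either way round below 0.05 rad and angle between stand's own z axis and vertical below 0.06 rad and contact force between stand and shoe above 8 N and height (world z) of each of pick1_mid, pick2_mid, pick3_mid, pick4_mid, pick5_mid below 0.05 m), for 0.05 s.
2. every pick lies across the stand (z of pick1_mid in the frame of stand between 0.07 and 0.082 m and x of pick1_mid in the frame of stand between -0.045 and 0.045 m and y of pick1_mid in the frame of stand between -0.085 and 0.085 m and z of pick1_ring in the frame of stand between 0.066 and 0.088 m and x of each of pick1_ring, pick2_ring, pick3_ring, pick4_ring, pick5_ring in the frame of stand below -0.06 m and angle between the x axis of each of pick1_mid, pick2_mid, pick3_mid, pick4_mid, pick5_mid and the x axis of stand, either way round below 0.14 rad and z of pick2_mid in the frame of stand between 0.07 and 0.082 m and x of pick2_mid in the frame of stand between -0.045 and 0.045 m and y of pick2_mid in the frame of stand between -0.085 and 0.085 m and z of pick2_ring in the frame of stand between 0.066 and 0.088 m and z of pick3_mid in the frame of stand between 0.07 and 0.082 m and x of pick3_mid in the frame of stand between -0.045 and 0.045 m and y of pick3_mid in the frame of stand between -0.085 and 0.085 m and z of pick3_ring in the frame of stand between 0.066 and 0.088 m and z of pick4_mid in the frame of stand between 0.07 and 0.082 m and x of pick4_mid in the frame of stand between -0.045 and 0.045 m and y of pick4_mid in the frame of stand between -0.085 and 0.085 m and z of pick4_ring in the frame of stand between 0.066 and 0.088 m and z of pick5_mid in the frame of stand between 0.07 and 0.082 m and x of pick5_mid in the frame of stand between -0.045 and 0.045 m and y of pick5_mid in the frame of stand between -0.085 and 0.085 m and z of pick5_ring in the frame of stand between 0.066 and 0.088 m and distance between pick1_mid and pick2_mid above 0.012 m and distance between each of pick1_mid, pick2_mid and pick3_mid above 0.012 m and distance between each of pick1_mid, pick2_mid, pick3_mid and pick4_mid above 0.012 m and distance between each of pick1_mid, pick2_mid, pick3_mid, pick4_mid and pick5_mid above 0.012 m), for 0.2 s.
At the end, for the whole second after the job is handed in: Foot wedged in the shoe: from 5 mm short of to 6 mm past its centre, 4 mm sideways, 3.5 mm off its floor, straight to 0.05 rad; pressed (8 N) before loading. Every pick in matching notches of both rails, one each, ring on the -x side, centred to 45 mm. Bystanders moved under 25 mm (all of step 2 and y of stand in the frame of shoe between -0.006 and 0.005 m and x of stand in the frame of shoe between -0.004 and 0.004 m and z of stand in the frame of shoe below 0.0075 m and angle between the y axis of stand and the y axis of shoe, either way round below 0.05 rad and angle between stand's own z axis and vertical below 0.06 rad and linear speed of stand below 0.01 m/s); the robot touches nothing.
It fails at once if the steamer lid is moved more than 25 mm or tipped (distance of steamer_lid from where it was at the start of the episode above 0.025 m or angle between steamer_lid's own z axis and vertical above 0.3 rad).
It fails at once if the measuring cup is moved more than 25 mm or tipped (distance of cup from where it was at the start of the episode above 0.025 m or angle between cup's own z axis and vertical above 0.3 rad).
It fails at once if the chopstick rest is moved more than 25 mm or tipped (distance of chopstick_rest from where it was at the start of the episode above 0.025 m or angle between chopstick_rest's own z axis and vertical above 0.3 rad).
Of pick1, pick2, pick3, pick4, pick5 only 3 to 5 are there at a start; the rules pass over those that are not, and their reading is None.
At some moment in a run one of pick1, pick2, pick3, pick4, pick5 may be knocked a few centimetres aside while the robot is not near it.
Once in a run the grip may slacken for a moment while it holds something.
It also fails if it takes over 210 s, if anything falls off the work surface, if the arm or the gripper's body presses on something with over 40 N, if the wrist force passes 120 N, or if a joint passes its speed limit or range.

## Working session

There is one attempt and no reset: what is moved stays moved. The work goes in short steps, Python scripts to look and compute and a shell command to move; the robot and the scene stay as the last step left them, time stands still between calls to the robot, and variables do not carry over. Pictures are saved under pics/ and viewed, and the job is handed in when it is done.

```bash
ls; mkdir -p pics; python3 - <<'E'
from bench import robot, snapshot, camera_info
import cv2,numpy as np
print(robot.read_state())
for n in ("scene","top","wrist"):
    im=snapshot(n); cv2.imwrite(f"pics/{n}0.png",im[:,:,::-1])
    print(n,camera_info(n))
E
```

```text
pics
{'clock': 0.0, 'qpos': array([ 1.33012781,  0.32180404, -0.07009187,  1.45170893,  0.0226239 ,
        1.37076745, -0.05689271]), 'dq': array([-0.00087658,  0.00019651,  0.00053379, -0.00106373,  0.00028705,
       -0.00040233,  0.00073728]), 'effort': array([ 9.39748725e-05, -4.93580747e+01, -3.82363508e-01, -3.14329720e+01,
        1.29789850e-02,  1.13120733e-02,  1.59691388e-05]), 'tcp_pos': array([ 0.16362581, -0.62850753,  0.23021883]), 'eef_rot': array([ 3.14147268e+00,  1.89685601e-03, -1.31597777e+00]), 'wrist_force': array([ 0.1689205 , -0.12977852, -0.30291185]), 'ft_torque': array([0.00545955, 0.00910171, 0.01216648]), 'finger_gap': 0.0851483952523397}
scene {'camera_matrix': array([[480.77398276,   0.        , 314.59567979],
       [  0.        , 480.77398276, 242.08906911],
       [  0.        ,   0.        ,   1.        ]]), 'k1': 0.04397455744297298, 'R': array([[ 0.7111662 ,  0.70284389, -0.01590922],
       [ 0.48476588, -0.50664418, -0.71296123],
       [-0.50916076,  0.49932168, -0.70102296]]), 't': array([-0.31150664, -0.21531664,  1.54650379])}
top {'camera
[... 265 characters left out ...]
  0.01012192, -0.16091678],
       [ 0.16076316, -0.01450677, -0.9868864 ]]), 't': array([-0.07141769,  0.50176281,  1.48774605])}
wrist {'camera_matrix': array([[374.45726051,   0.        , 315.70174079],
       [  0.        , 374.45726051, 231.1937011 ],
       [  0.        ,   0.        ,   1.        ]]), 'k1': -0.020513460524923033, 'tool_from_camera': array([[ 9.99999138e-01, -1.74053750e-04, -1.30172247e-03,
         1.31013434e-05],
       [ 5.54606461e-04,  9.54428709e-01,  2.98438489e-01,
        -7.62250441e-02],
       [ 1.19045696e-03, -2.98438954e-01,  9.54427983e-01,
        -1.42568897e-01],
       [ 0.00000000e+00,  0.00000000e+00,  0.00000000e+00,
         1.00000000e+00]])}
```

View pics/scene0.png

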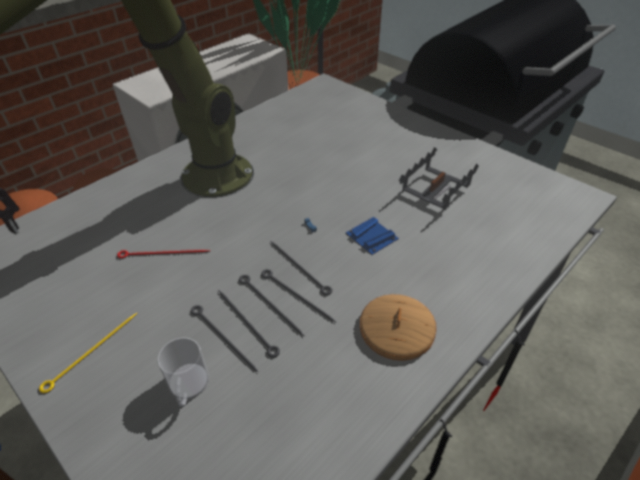

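View pics/top0.png

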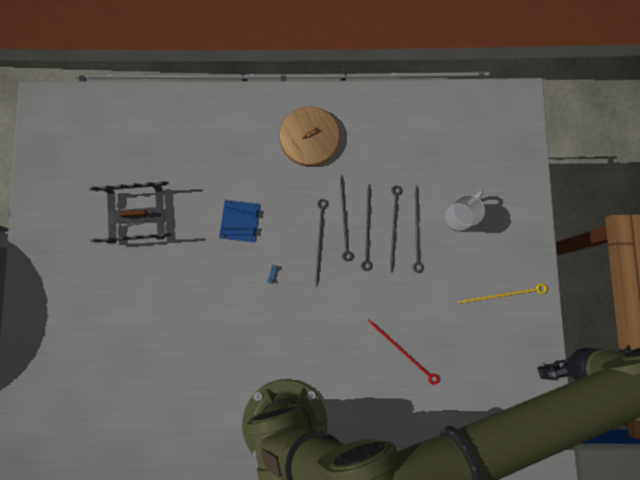

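The top view shows five dark picks at about columns 320, 346, 367, 395 and 418. Rings of the 1st and 4th are on the far side. The red pick (400,350) and yellow pick (500,295) are look-alikes. The stand is at (140,213), the shoe at (240,221), the lid at (310,135), the cup at (465,212) and the rest at (273,273).

```bash
cat > h.py <<'E'
from bench import robot, snapshot, camera_info, boxes_of, regions_of, pinpoint
import cv2,numpy as np
from scipy.spatial.transform import Rotation as Ro
def cam(n,st=None):
    c=camera_info(n);K=c["camera_matrix"]
    if n=="wrist":
        st=st or robot.read_state()
        T=np.eye(4);T[:3,:3]=Ro.from_euler('xyz',st["eef_rot"]).as_matrix();T[:3,3]=st["tcp_pos"]
        W=np.linalg.inv(T@c["tool_from_camera"]); R,t=W[:3,:3],W[:3,3]
    else: R,t=np.array(c["R"]),np.array(c["t"])
    return K,c["k1"],R,t
def ray(n,px,C=None):
    K,k1,R,t=C or cam(n)
    d=cv2.undistortPoints(np.array([[px]],float),K,np.array([k1,0,0,0.]))[0,0]
    return -R.T@t, R.T@np.array([d[0],d[1],1])
def onz(n,px,z,C=None):
    o,d=ray(n,px,C); return o+d*(z-o[2])/d[2]
def proj(n,X,C=None):
    K,k1,R,t=C or cam(n)
    p,_=cv2.projectPoints(np.array(X,float).reshape(-1,1,3),cv2.Rodrigues(R)[0],t,K,np.array([k1,0,0,0.]));return p[:,0]
def tri(r1,r2):
    A=[];b=[]
    for o,d in (r1,r2):
        d=d/np.linalg.norm(d);P=np.eye(3)-np.outer(d,d);A.append(P);b.append(P@o)
    return np.linalg.lstsq(np.vstack(A),np.hstack(b),rcond=None)[0]
S=np.array([640,480.])
E
python3 - <<'E'
from h import *
snapshot("top");snapshot("scene")
z={"shoe":0,"stand":0,"shoe_mouth":.004,"stand_grip":.046,"stand_notch":.076,"pick1_mid":.004,"pick1_ring":.004,"steamer_lid":0,"cup":0,"chopstick_rest":0}
for k,zz in z.items():
  for n in ("top","scene"):
    for r in pinpoint(k,n):
        p=np.array(r["position"])*S; print(k,n,p.round(1),round(r["confidence"],2),onz(n,p,zz).round(4))
E
```

```text
shoe top [237.6 221.5] 0.67 [0.5356 0.1276 0.    ]
shoe top [307.8 137.8] 0.26 [ 0.7762 -0.0703  0.    ]
shoe scene [372.9 239.1] 0.9 [0.5488 0.1165 0.    ]
stand top [137.2 214.2] 0.76 [0.5589 0.4043 0.    ]
stand scene [434.4 194.9] 0.93 [0.5596 0.392  0.    ]
stand scene [274.3 353.1] 0.61 [ 0.6237 -0.3153  0.    ]
shoe_mouth top [225.5 219.4] 0.64 [0.5411 0.1606 0.004 ]
shoe_mouth top [321.9 204.1] 0.28 [ 0.582  -0.1076  0.004 ]
shoe_mouth scene [383.6 225.3] 0.71 [0.5372 0.1769 0.004 ]
stand_grip top [132.3 212.7] 0.77 [0.5541 0.4038 0.046 ]
stand_grip scene [440.1 178.1] 0.55 [0.5537 0.4172 0.046 ]
stand_notch top [127.5 212.9] 0.65 [0.5477 0.4071 0.076 ]
stand_notch top [418.6 220.7] 0.22 [ 0.5192 -0.3611  0.076 ]
stand_notch scene [439.2 174.4] 0.72 [0.5608 0.3935 0.076 ]
stand_notch scene [267.  272.9] 0.69 [ 0.4879 -0.2092  0.076 ]
stand_notch scene [396.3 328. ] 0.44 [ 0.8042 -0.1222  0.076 ]
pick1_mid top [416.9 224.8] 0.73 [ 0.5206 -0.3708  0.004 ]
pick1_mid top [497.9 293.2] 0.54 [ 0.3297 -0.5821  0.004 ]
pick1_mid top [414.8 266.9] 0.44 [ 0.4034 -0.3599  0.004 ]
pick1_
[... 188 characters left out ...]
416.7 264.5] 0.55 [ 0.41   -0.3655  0.004 ]
pick1_ring top [541.2 290.3] 0.55 [ 0.3366 -0.6991  0.004 ]
pick1_ring top [398.  186.3] 0.49 [ 0.6309 -0.3223  0.004 ]
pick1_ring scene [ 46.6 386.5] 0.95 [ 0.3418 -0.6986  0.004 ]
pick1_ring scene [272.5 307.4] 0.68 [ 0.5282 -0.2351  0.004 ]
pick1_ring scene [198.6 309.6] 0.58 [ 0.4052 -0.3624  0.004 ]
steamer_lid top [238.2 220.8] 0.25 [0.5376 0.1259 0.    ]
steamer_lid scene [396.4 327.4] 0.97 [ 0.7758 -0.0724  0.    ]
cup top [459.1 215.8] 0.94 [ 0.5455 -0.4901  0.    ]
cup scene [189.9 381.1] 0.56 [ 0.5455 -0.4851 -0.    ]
chopstick_rest top [267.2 275.2] 0.45 [0.3853 0.0453 0.    ]
chopstick_rest scene [307. 228.] 0.48 [0.3855 0.0226 0.    ]
```

```bash
python3 - <<'E'
import cv2
a=cv2.imread("pics/top0.png")
cv2.imwrite("pics/t_a.png",cv2.resize(a[160:300,75:275],None,fx=4,fy=4,interpolation=2))
cv2.imwrite("pics/t_b.png",cv2.resize(a[165:295,295:435],None,fx=5,fy=4.6,interpolation=2))
E
```

```text
(no output)
```

View pics/t_a.png

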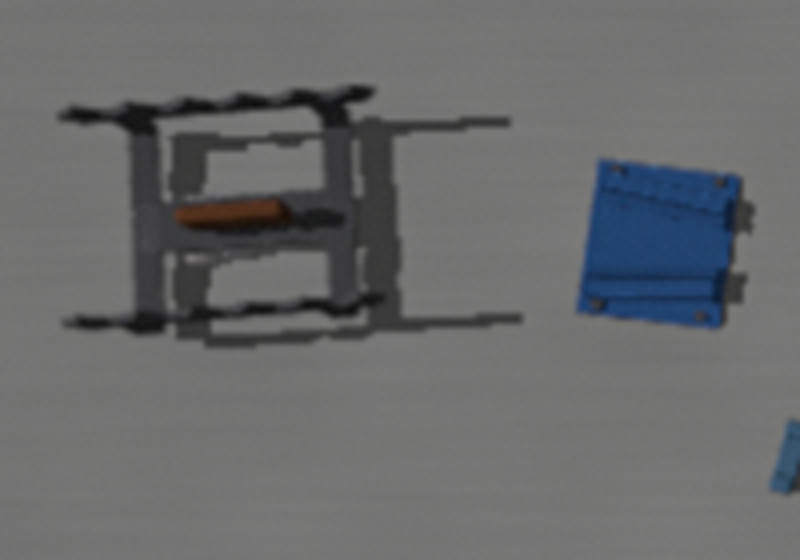

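View pics/t_b.png

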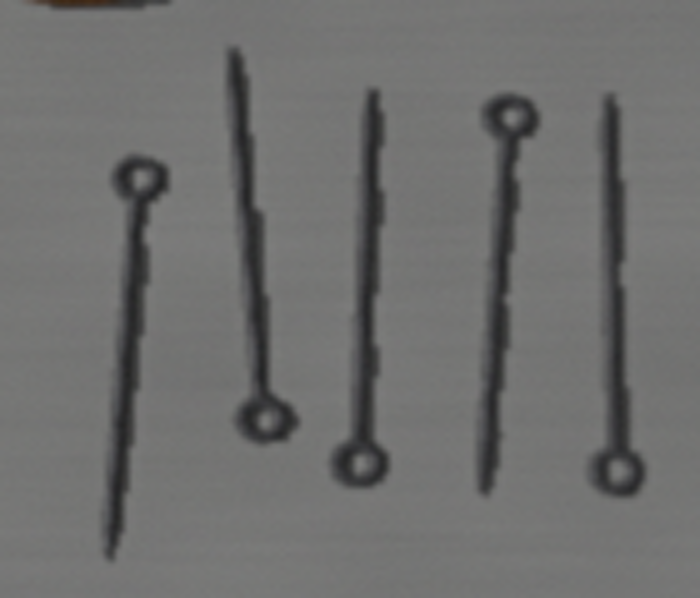

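```bash
python3 -m pendant '[[0,0,-0.188,0,0,0,4],[0,0,-0.188,0,0,0,4],[0,0,-0.188,0,0,0,4],[0,0,-0.188,0,0,0,4],[0,0,-0.188,0,0,0,4],[0,0,-0.188,0,0,0,4],[0,0,-0.188,0,0,0,4]]' && python3 -m pendant '[[0,0,0,4.8,-3,0,4],[0,0,0,4.8,-3,0,4],[0,0,0,4.8,-3,0,4],[0,0,0,4.8,-3,0,4],[0,0,0,4.8,-3,0,4],[0,0,0,4.8,-3,0,4],[0,0,0,1.5,-5.6,0,4],[0,0,0,1.5,-5.6,0,4],[0,0,0,1.5,-5.6,0,4],[0,0,0,1.5,-5.6,0,4]]'
```

```text
clock: 2.12
tcp_pos: [0.1638, -0.6291, 0.2313]
eef_rot: [3.142, 0.0, 0.003]
wrist_force: [-0.5, -0.4, -0.8]
finger_gap: 0.0403
clock: 3.38
tcp_pos: [0.5136, -0.2245, 0.2316]
eef_rot: [3.141, -0.001, -0.004]
wrist_force: [0.9, -0.1, 0.2]
finger_gap: 0.04
```

```bash
cat > snap.py <<'E'
import sys
from h import *
st=robot.read_state(); im=snapshot("wrist"); n=sys.argv[1]
cv2.imwrite(f"pics/{n}.png",im[:,:,::-1]); np.savez(f"pics/{n}.npz",p=st["tcp_pos"],r=st["eef_rot"])
print(st["tcp_pos"].round(4),st["eef_rot"].round(4))
E
python3 snap.py w1; python3 -m pendant '[[0,0,0,0.5,-5.6,0,4],[0,0,0,0.5,-5.6,0,4],[0,0,0,0.5,-5.6,0,4],[0,0,0,0.5,-5.6,0,4],[0,0,0,0,-5.6,0,4],[0,0,0,0,-5.6,0,4],[0,0,0,0,0,0,4],[0,0,0,0,0,0,4]]'; python3 snap.py w2;  python3 -m pendant '[[0,0,0,0.5,-5.5,0,4],[0,0,0,0.5,-5.5,0,4],[0,0,0,0,-5.5,0,4],[0,0,0,0,-5.5,0,4],[0,0,0,0,-5.5,0,4],[0,0,0,0,0,0,4],[0,0,0,0,0,0,4]]'; python3 snap.py w3
```

```text
[ 0.5136 -0.2245  0.2316] [ 3.141e+00 -5.000e-04 -3.600e-03]
clock: 4.42
tcp_pos: [0.5345, 0.1089, 0.2312]
eef_rot: [3.141, 0.0, -0.004]
wrist_force: [1.2, -1.2, 0.1]
finger_gap: 0.0405
[0.5345 0.1089 0.2312] [ 3.1407  0.     -0.0035]
clock: 5.35
tcp_pos: [0.5465, 0.3827, 0.2306]
eef_rot: [3.14, 0.0, -0.006]
wrist_force: [0.4, 0.0, 0.2]
finger_gap: 0.04
[0.5465 0.3827 0.2306] [ 3.1398e+00  2.0000e-04 -5.8000e-03]
```

View pics/w2.png

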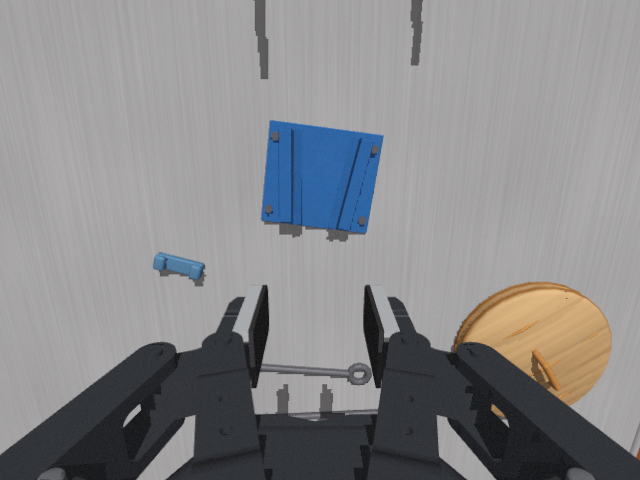

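View pics/w3.png

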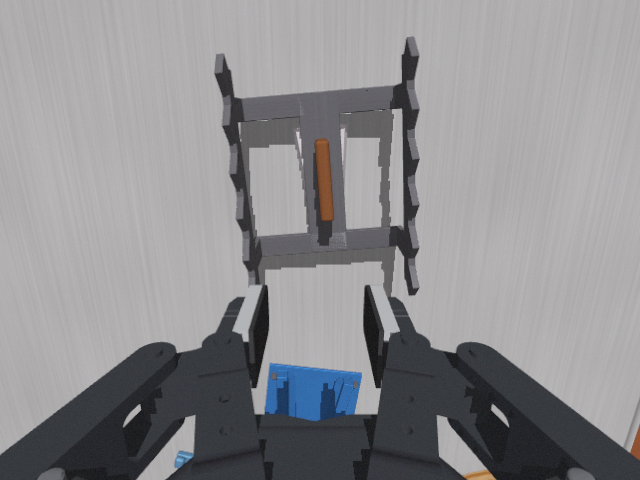

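View pics/w1.png

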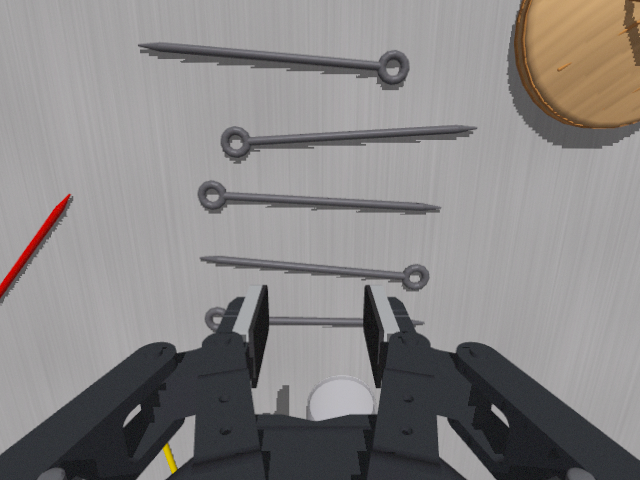

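w2 (wrist): the shoe with its wide mouth at the top (world +y), plate corners near (270,121), (383,136), (366,234) and (262,221). w3: the stand with its fin running (322,140)-(327,219), and the foot flares at (298,130)/(345,130), so its narrow end already faces the shoe. w1: five grey picks, with the red one at (40,245) apart from them.

```bash
python3 - <<'E'
import cv2
a=cv2.imread("pics/w2.png");cv2.imwrite("pics/w2c.png",cv2.resize(a[105:245,240:400],None,fx=4.2,fy=4.2,interpolation=2))
a=cv2.imread("pics/w3.png");cv2.imwrite("pics/w3c.png",cv2.resize(a[30:300,200:430],None,fx=2.2,fy=2.2,interpolation=2))
cv2.imwrite("pics/w3d.png",cv2.resize(a[85:255,280:370],None,fx=3.5,fy=3.5,interpolation=2))
E
```

```text
(no output)
```

View pics/w2c.png

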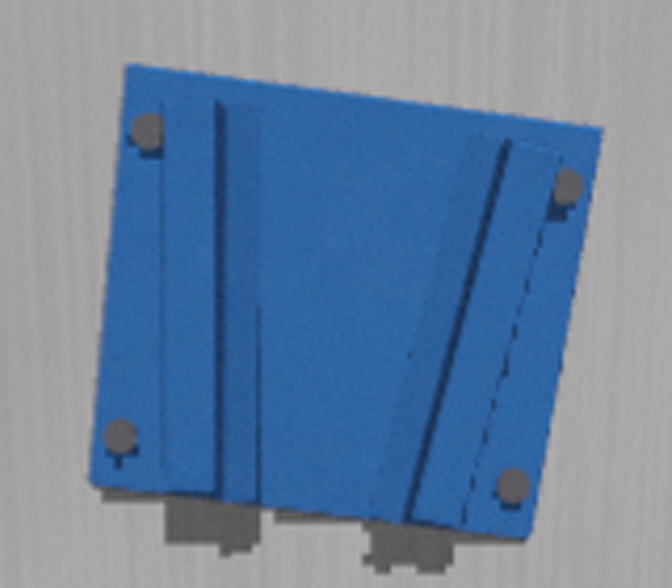

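View pics/w3c.png

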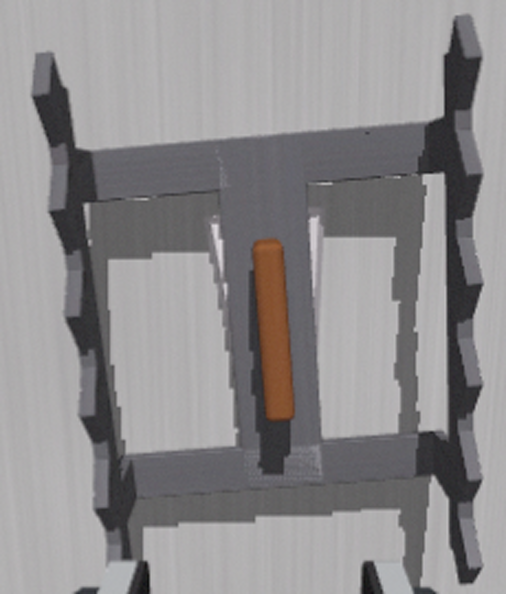

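View pics/w3d.png

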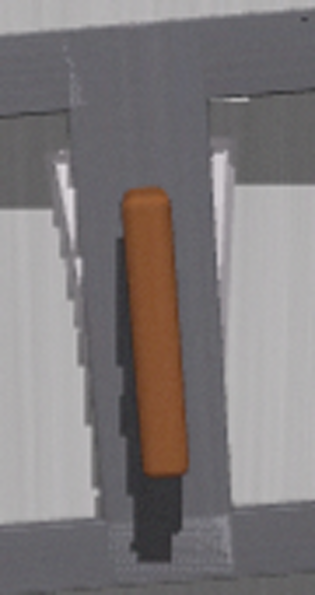

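```bash
cat >> h.py <<'E'
def camof(n):
    d=np.load(f"pics/{n}.npz"); return cam("wrist",dict(tcp_pos=d["p"],eef_rot=d["r"]))
E
python3 - <<'E'
from h import *
C=camof("w2")
P=np.array([onz("wrist",p,.004,C)[:2] for p in [(270.2,120.2),(383.1,135.5),(366.2,233.6),(261.4,220.2)]])
print(P.round(4),P.mean(0))
print("len",[np.linalg.norm(P[i]-P[i-1]).round(4) for i in range(4)])
for a,b in ((3,0),(2,1)):
    d=P[b]-P[a];print("yaw",np.arctan2(-d[0],d[1]))
for a,b in ((0,1),(3,2)):
    d=P[b]-P[a];print("yaw",np.arctan2(d[1],d[0]))
C=camof("w3")
a=onz("wrist",(321.7,139.3),.058,C);b=onz("wrist",(327.1,220.1),.058,C);d=a-b
print(a,b,(a+b)/2,np.linalg.norm(d),"yaw",np.arctan2(-d[0],d[1]))
g=lambda x,y:(x/2.2+200,y/2.2+30)
# tooth tips end corners of rails z=.087 outer ends
for p in [(44,55),(463,18),(120,560),(470,575)]: print(onz("wrist",g(*p),.087,C).round(4))
for n in("w3",):
  pass
snapshot("wrist"); Cw=cam("wrist")
for k,z in (("stand_grip",.046),("stand_notch",.076),("stand",0),("shoe_mouth",.004)):
  for r in pinpoint(k,"wrist"): print(k,r["confidence"],onz("wrist",np.array(r["position"])*S,z,Cw).round(4))
E
```

```text
[[0.4915 0.1802]
 [0.5993 0.1657]
 [0.5866 0.0669]
 [0.4786 0.0817]] [0.53902404 0.12362477]
len [np.float64(0.0993), np.float64(0.1088), np.float64(0.0996), np.float64(0.109)]
yaw -0.1305948874798515
yaw -0.1280235237461301
yaw -0.13397944635369372
yaw -0.1369491351538452
[0.55165443 0.43929196 0.058     ] [0.55626096 0.37047288 0.058     ] [0.5539577  0.40488242 0.058     ] 0.06897308361125366 yaw 0.06683711539588927
[0.48   0.4994 0.087 ]
[0.6129 0.5093 0.087 ]
[0.4947 0.3229 0.087 ]
[0.6287 0.3157 0.087 ]
stand_notch 0.7 [0.5558 0.4028 0.076 ]
stand 0.95 [0.553  0.4026 0.    ]
shoe_mouth 0.82 [0.5425 0.1704 0.004 ]
shoe_mouth 0.34 [0.3873 0.0374 0.004 ]
```

```bash
python3 -m pendant '[[0,0,-0.079,0,0,0,4.2],[0,0,0,0.9,-2.17,2.5,4.2],[0,0,0,0,0,4,4.2],[0,0,0,0,0,4,4.2],[0,0,0,0,0,0,4.2],[0,0,0,0,0,0,4.2]]'; python3 snap.py w4
```

```text
clock: 6.4
tcp_pos: [0.5535, 0.4073, 0.1281]
eef_rot: [-3.14, -0.002, 0.075]
wrist_force: [-0.3, 0.2, 0.6]
finger_gap: 0.0416
[0.5535 0.4073 0.1281] [-3.1404e+00 -1.8000e-03  7.4800e-02]
```

View pics/w4.png

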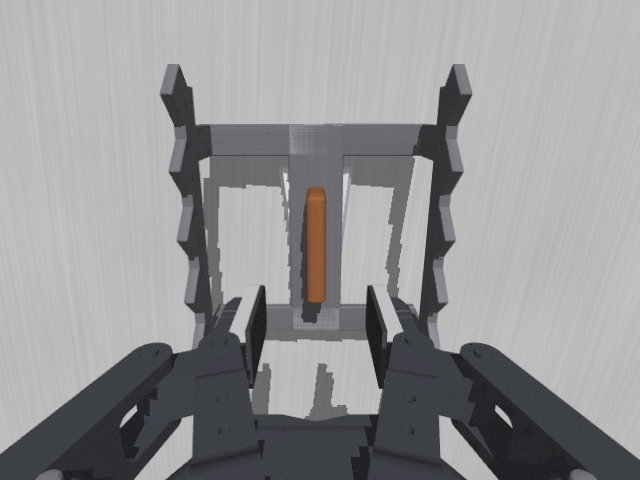

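Fin at column 316, vertical, centred between the fingers. Going down and gripping.

```bash
python3 -m pendant '[[0,0,0,0,0.2,3.5,4.2],[0,0,0,0,0,3.5,4.2],[0,0,0,0,0,2,4.2],[0,0,0,0,0,0.9,4.2],[0,0,0,0,0,0,4.2]]' && python3 -m pendant '[[0,0,0,0,0,0,0],[0,0,0,0,0,0,0],[0,0,0,0,0,0,0],[0,0,0,0,0,0,0],[0,0,0,0,0,0,0],[0,0,0,0,0,0,0]]' 60
```

```text
clock: 7.08
tcp_pos: [0.5531, 0.4053, 0.0279]
eef_rot: [-3.141, -0.001, 0.075]
wrist_force: [-0.1, 0.2, 0.2]
finger_gap: 0.0418
clock: 7.82
tcp_pos: [0.5539, 0.4057, 0.0287]
eef_rot: [-3.14, -0.002, 0.075]
wrist_force: [1.5, -0.6, 6.0]
finger_gap: 0.0109
```

```bash
python3 -m pendant '[[0,0,0,0,0,-1,0],[0,0,0,0,0,-2,0],[0,0,0.1,0,0,0,0],[0,0,0.107,0,0,0,0],[0,0,0,0.56,4.3,0,0],[0,0,0,0.56,4.3,0,0],[0,0,0,0.56,4.3,0,0],[0,0,0,0.56,4.3,0,0],[0,0,0,0,0,0,0],[0,0,0,0,0,0,0]]' 80; python3 snap.py w5
```

```text
clock: 9.07
tcp_pos: [0.5524, 0.2319, 0.0579]
eef_rot: [-3.141, -0.0, -0.132]
wrist_force: [0.6, -0.4, -4.1]
finger_gap: 0.0107
[0.5524 0.2319 0.0579] [-3.141e+00 -2.000e-04 -1.318e-01]
```

View pics/w5.png

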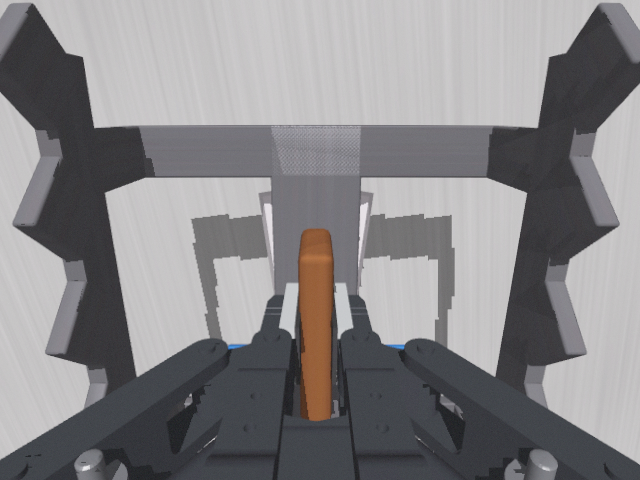

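```bash
python3 -m pendant '[[0,0,0,0,0,1.3,0],[0,0,0,0,0,1.0,0],[0,0,0,0,0,0,0],[0,0,0,0,0,0,0]]'; python3 -m pendant '[[0,0,0,0,1.5,0,0],[0,0,0,0,1.5,0,0],[0,0,0,0,1.5,0,0],[0,0,0,0,0,0,0],[0,0,0,0,0,0,0]]'; python3 - <<'E'
from h import *
for n in("scene","top"): cv2.imwrite(f"pics/{n}1.png",snapshot(n)[:,:,::-1])
a=cv2.imread("pics/scene1.png");b=cv2.imread("pics/top1.png")
cv2.imwrite("pics/m1.png",np.hstack([cv2.resize(a[130:290,300:480],(394,350),interpolation=2),cv2.resize(b[150:290,140:320],(394,306),interpolation=2)[:306].copy() if 0 else cv2.resize(b[150:310,140:320],(394,350),interpolation=2)]))
E
```

```text
clock: 9.62
tcp_pos: [0.5524, 0.2318, 0.0341]
eef_rot: [-3.142, 0.0, -0.131]
wrist_force: [-0.5, -0.4, -3.9]
finger_gap: 0.0107
clock: 10.25
tcp_pos: [0.5468, 0.1871, 0.0345]
eef_rot: [-3.141, -0.0, -0.132]
wrist_force: [-0.6, 0.3, -3.9]
finger_gap: 0.0114
```

View pics/m1.png

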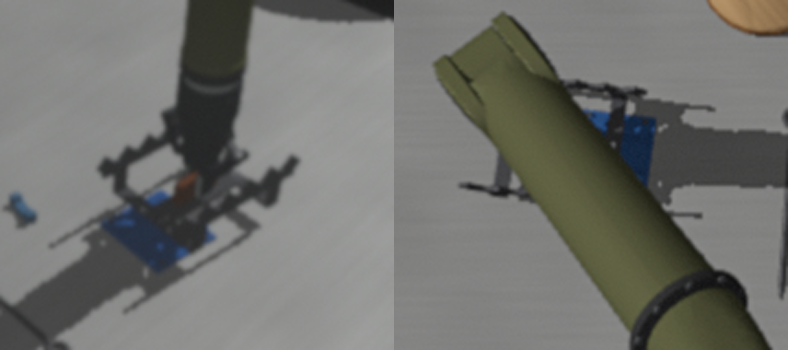

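```bash
python3 -m pendant '[[0,0,0,0,1,0,0],[0,0,0,0,1,0,0],[0,0,0,0,1,0,0],[0,0,0,0,0,0,0],[0,0,0,0,0,0,0]]';python3 -m pendant '[[0,0,0,0,0.5,0.05,0],[0,0,0,0,0.5,0.05,0],[0,0,0,0,0,0,0],[0,0,0,0,0,0,0]]'
```

```text
clock: 10.98
tcp_pos: [0.5428, 0.1573, 0.0344]
eef_rot: [-3.141, -0.0, -0.132]
wrist_force: [-0.1, 0.6, -4.2]
finger_gap: 0.0107
clock: 11.48
tcp_pos: [0.5414, 0.1473, 0.0333]
eef_rot: [-3.142, -0.0, -0.132]
wrist_force: [0.8, -0.0, -5.1]
finger_gap: 0.0107
```

```bash
python3 -m pendant '[[0,0,0,0,0.5,0,0],[0,0,0,0,0.5,0,0],[0,0,0,0,0,0,0],[0,0,0,0,0,0,0]]';python3 -m pendant '[[0,0,0,0,0.4,0.03,0],[0,0,0,0,0,0,0],[0,0,0,0,0.3,0,0],[0,0,0,0,0,0,0]]'
```

```text
clock: 11.98
tcp_pos: [0.5401, 0.1373, 0.0333]
eef_rot: [-3.141, -0.0, -0.132]
wrist_force: [0.6, 0.4, -4.4]
finger_gap: 0.0106
clock: 12.48
tcp_pos: [0.5392, 0.1299, 0.033]
eef_rot: [3.141, -0.0, -0.132]
wrist_force: [0.7, 0.8, -5.1]
finger_gap: 0.0107
```

```bash
python3 -m pendant '[[0,0,0,0,0.2,0.03,0],[0,0,0,0,0,0,0],[0,0,0,0,0,0,0]]';python3 -m pendant '[[0,0,0,0,0.2,0,0],[0,0,0,0,0,0,0],[0,0,0,0,0,0,0]]';python3 -m pendant '[[0,0,0,0,0.2,0,0],[0,0,0,0,0,0,0],[0,0,0,0,0,0,0]]'
```

```text
clock: 12.85
tcp_pos: [0.5391, 0.1283, 0.0328]
eef_rot: [3.141, -0.0, -0.132]
wrist_force: [1.5, -0.8, -4.9]
finger_gap: 0.0109
clock: 13.22
tcp_pos: [0.539, 0.1264, 0.0328]
eef_rot: [-3.141, -0.001, -0.132]
wrist_force: [2.2, -0.1, -5.3]
finger_gap: 0.0105
clock: 13.6
tcp_pos: [0.5389, 0.1262, 0.0328]
eef_rot: [-3.139, -0.001, -0.131]
wrist_force: [3.1, 3.9, -8.5]
finger_gap: 0.0104
```

```bash
python3 -m pendant '[[0,0,0,0,0,0.05,0],[0,0,0,0,0,0,0],[0,0,0,0,0,0,0]]';python3 -m pendant '[[0,0,0,0,0.15,0,0],[0,0,0,0,0,0,0],[0,0,0,0,0,0,0]]';python3 -m pendant '[[0,0,0,0,0.15,0,0],[0,0,0,0,0,0,0],[0,0,0,0,0,0,0]]'
```

```text
clock: 13.98
tcp_pos: [0.539, 0.1261, 0.0328]
eef_rot: [-3.139, -0.002, -0.131]
wrist_force: [3.7, 5.2, -3.0]
finger_gap: 0.0106
clock: 14.35
tcp_pos: [0.539, 0.1261, 0.0328]
eef_rot: [-3.137, -0.002, -0.13]
wrist_force: [4.3, 7.9, -5.9]
finger_gap: 0.0106
clock: 14.72
tcp_pos: [0.5389, 0.1261, 0.0328]
eef_rot: [-3.135, -0.003, -0.129]
wrist_force: [5.6, 9.7, -9.5]
finger_gap: 0.0108
```

```bash
python3 -m pendant '[[0,0,0,0.08,0.15,0,0],[0,0,0,0,0.15,0,0],[0,0,0,0,0,0,0],[0,0,0,0,0,0,0]]';python3 -m pendant '[[0,0,0,0.05,0.2,0.05,0],[0,0,0,0,0.2,0,0],[0,0,0,0,0,0,0],[0,0,0,0,0,0,0]]'
```

```text
clock: 15.22
tcp_pos: [0.539, 0.1262, 0.0329]
eef_rot: [-3.131, -0.002, -0.128]
wrist_force: [5.6, 16.6, -10.1]
finger_gap: 0.0107
clock: 15.72
tcp_pos: [0.539, 0.1262, 0.0329]
eef_rot: [-3.126, -0.003, -0.125]
wrist_force: [6.1, 23.8, -11.6]
finger_gap: 0.0106
```

```bash
python3 -m pendant '[[0,0,0,0,-0.5,0,0],[0,0,0,-0.05,-0.4,-0.05,0],[0,0,0,0,0,0,0]]';python3 -m pendant '[[0,0,0,0,0,0,4],[0,0,0,0,0,0,4],[0,0,0,0,0,0,4],[0,0,0,0,0,0,4]]'; python3 -m pendant '[[0,0,0,0,0,-4,4],[0,0,0,0,0,-4,4],[0,0,0,0,0,-4,4],[0,0,0,0,-3,-4,4],[0,0,0,0,-3,0,4],[0,0,0,0,0,0,4],[0,0,0,0,0,0,4]]'; python3 snap.py w6
```

```text
clock: 16.1
tcp_pos: [0.539, 0.1261, 0.0328]
eef_rot: [-3.138, -0.0, -0.13]
wrist_force: [0.7, 7.0, -3.3]
finger_gap: 0.011
clock: 16.6
tcp_pos: [0.539, 0.1228, 0.0322]
eef_rot: [3.141, 0.0, -0.132]
wrist_force: [-0.5, 0.1, -0.2]
finger_gap: 0.0398
clock: 17.48
tcp_pos: [0.5466, 0.1818, 0.1916]
eef_rot: [3.14, 0.001, -0.132]
wrist_force: [0.6, -0.2, -0.8]
finger_gap: 0.0404
[0.5466 0.1818 0.1916] [ 3.1402e+00  9.0000e-04 -1.3180e-01]
```

View pics/w6.png

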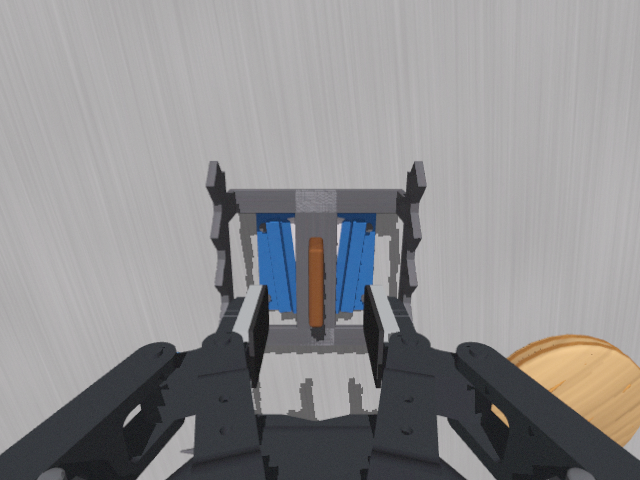

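```bash
python3 - <<'E'
from h import *
C=camof("w6");im=cv2.imread("pics/w6.png")
cv2.imwrite("pics/w6c.png",cv2.resize(im[180:360,200:430],None,fx=3.3,fy=3.3,interpolation=2))
hsv=cv2.cvtColor(im,cv2.COLOR_BGR2HSV)
m=cv2.inRange(hsv,(5,120,60),(18,255,255));m[:, :290]=0;m[:,345:]=0
ys,xs=np.nonzero(m);print(ys.min(),ys.max(),xs.min(),xs.max())
u=np.array([.1316,.9913]);v=np.array([.9913,-.1316]);o=np.array([.539,.1236])
for p in[(316,ys.min()+1.5),(316,ys.max()+.5)]:
    w=onz("wrist",p,.062,C)[:2]-o; print("shoe frame",w@v,w@u)
# plate NE/NW corners
for p in [(256,212),(377,212)]:
    w=onz("wrist",p,.004,C)[:2]-o; print("plate corner",w@v,w@u)
E
```

```text
238 326 309 322
shoe frame -0.00020935787084145935 0.04332247417662004
shoe frame -0.00022252812435350107 -0.032771850099581175
plate corner -0.05478549601504104 0.050126689473254896
plate corner 0.055288150591592464 0.05009852160701681
```

View pics/w6c.png

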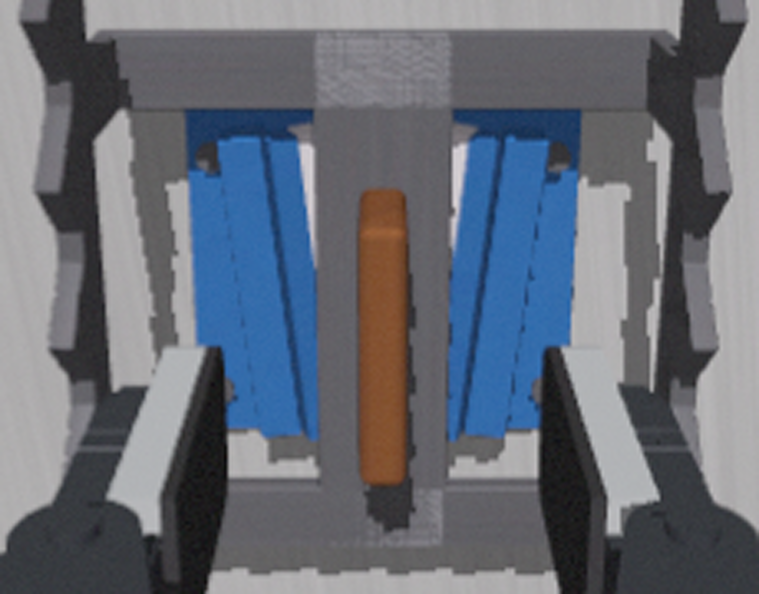

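Wedged: foot at about y = +2 mm and x = 0 in the shoe frame, straight, pushed to 24 N. Next I'll look at the picks from above with the tool turned across them.

```bash
python3 -m pendant '[[0,0,-0.188,0,0,-2,3],[0,0,-0.188,0,0,-2,3],[0,0,-0.188,0,0,-2,3],[0,0,-0.188,0,0,0,3],[0,0,-0.188,0,0,0,3],[0,0,-0.188,0,0,0,3],[0,0,-0.188,0,0,0,3],[0,0,-0.188,0,0,0,3],[0,0,-0.188,0,0,0,3]]' && python3 -m pendant '[[0,0,0,-5.4,-1.2,0,3],[0,0,0,-5.4,-1.2,0,3],[0,0,0,-5.4,-1.2,0,3],[0,0,0,-5.4,-1.2,0,3],[0,0,0,-5.4,-1.2,0,3],[0,0,0,-5.4,-1.2,0,3],[0,0,0,-5.4,-1.2,0,3],[0,0,0,-5.4,-1.2,0,3],[0,0,0,0,0,0,3],[0,0,0,0,0,0,3],[0,0,0,0,0,0,3]]'; python3 snap.py w7
```

```text
clock: 18.65
tcp_pos: [0.5469, 0.1811, 0.2516]
eef_rot: [-3.141, 0.001, 1.56]
wrist_force: [0.2, -0.5, -0.2]
finger_gap: 0.0303
clock: 20.02
tcp_pos: [0.4448, -0.2464, 0.2522]
eef_rot: [-3.141, 0.0, 1.558]
wrist_force: [0.6, 0.0, 0.3]
finger_gap: 0.0297
[ 0.4448 -0.2464  0.2522] [-3.1413e+00  3.0000e-04  1.5581e+00]
```

View pics/w7.png

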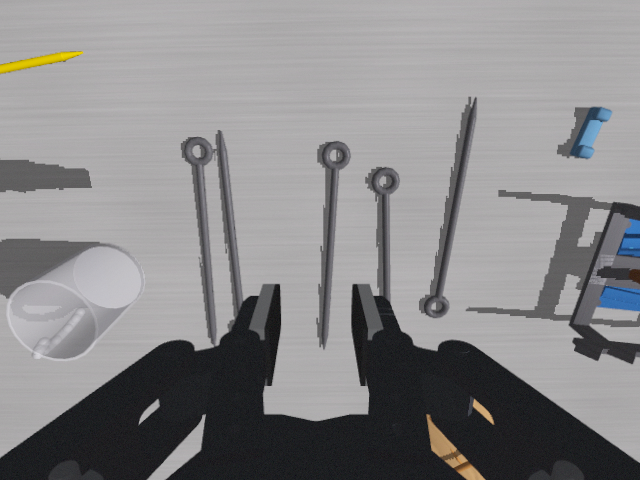

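w7: the picks stand at columns about 455 (ring far), 387, 330, 230 (ring far) and 205. The ring-far one at 230 has been knocked towards the one at 205 since the start. The red and yellow look-alikes are well away from them.

```bash
python3 - <<'E'
from h import *
C=camof("w7")
P={"A":((435,306),(474,98)),"B":((385,181),(387,290)),"C":((336,155),(323,348)),"E":((198,151),(212,345))}
for k,(r,t) in P.items():
    r=onz("wrist",r,.004,C)[:2];t=onz("wrist",t,.004,C)[:2];d=t-r;L=np.linalg.norm(d);u=d/L
    print(k,"ring",r.round(4),"len",L.round(4),"mid",(r+.112*u).round(4),"yaw",np.arctan2(u[1],u[0]).round(4))
t=onz("wrist",(220,131),.004,C)[:2];q=onz("wrist",(239,300),.004,C)[:2];u=(t-q)/np.linalg.norm(t-q)
print("D mid",(t-.12*u).round(4),"yaw",np.arctan2(u[1],u[0]))
E
```

```text
A ring [ 0.5844 -0.1082] len 0.2306 mid [ 0.4728 -0.0984] yaw 3.0545
B ring [ 0.4364 -0.1731] len 0.1266 mid [ 0.5482 -0.1663] yaw 0.0604
C ring [ 0.4088 -0.2247] len 0.2312 mid [ 0.5206 -0.232 ] yaw -0.0652
E ring [ 0.4027 -0.3664] len 0.2311 mid [ 0.5147 -0.3703] yaw -0.0344
D mid [ 0.5032 -0.3388] yaw -3.114630274650395
```

```bash
cat > go.py <<'E'
# go.py x y z yaw : needed turn and shift (cm) in tool axes after the turn
import sys
from h import *
x,y,z,w=map(float,sys.argv[1:5]);s=robot.read_state();p=s["tcp_pos"];y0=s["eef_rot"][2]
dw=(w-y0+np.pi)%(2*np.pi)-np.pi
d=np.array([x,y])-p[:2];c,sn=np.cos(w),np.sin(w)
print("pos",p.round(4),"rpy",s["eef_rot"].round(4),"F",s["wrist_force"].round(1),"gap",round(s["finger_gap"],4),"q7",s["qpos"][6].round(2))
print("turn z",round(-dw,4),"shift cm",np.round(100*np.array([d@[c,sn],d@[sn,-c],p[2]-z]),2))
E
python3 go.py .5206 -.232 .04 1.506
```

```text
pos [ 0.4449 -0.2464  0.2523] rpy [-3.1414e+00  5.0000e-04  1.5583e+00] F [0.7 0.5 0.1] gap 0.0301 q7 1.97
turn z 0.0523 shift cm [ 1.92  7.46 21.23]
```

```bash
python3 -m pendant '[[0,0,0.052,0,0,0,3],[0,0,0,1,3.7,5,3],[0,0,0,0.9,3.7,5,3],[0,0,0,0,0,5,3],[0,0,0,0,0,5,3],[0,0,0,0,0,1.2,3],[0,0,0,0,0,0,3],[0,0,0,0,0,0,3]]'; python3 snap.py w8; python3 go.py .5206 -.232 .002 1.506
```

```text
clock: 21.08
tcp_pos: [0.5208, -0.2343, 0.0433]
eef_rot: [3.138, 0.002, 1.504]
wrist_force: [0.5, -0.2, 0.0]
finger_gap: 0.0298
[ 0.5208 -0.2343  0.0433] [3.1381e+00 1.9000e-03 1.5040e+00]
pos [ 0.5207 -0.2345  0.0433] rpy [3.1381e+00 2.1000e-03 1.5038e+00] F [ 0.1  0.1 -0.1] gap 0.0301 q7 1.53
turn z -0.0022 shift cm [ 0.25 -0.02  4.13]
```

View pics/w8.png

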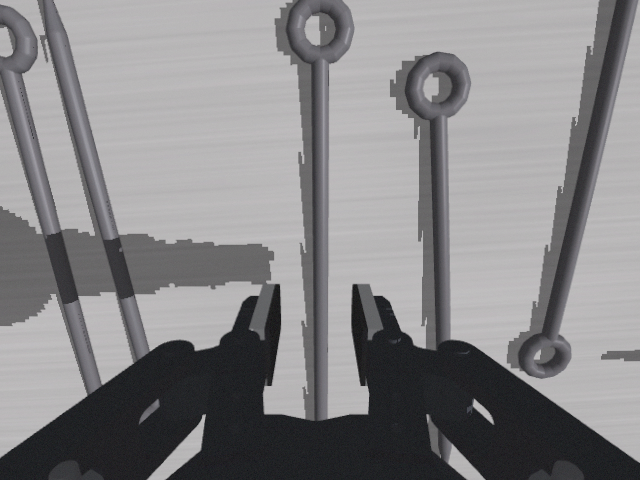

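```bash
python3 -m pendant '[[0,0,0,0.1,0,2.5,3],[0,0,0,0,0,1.4,3],[0,0,0,0,0,0.2,3],[0,0,0,0,0,0,3],[0,0,0,0,0,0,0],[0,0,0,0,0,0,0],[0,0,0,0,0,0,0],[0,0,0,0,0,0,0],[0,0,0,0,0,0,0]]' 50;  python3 go.py .5206 -.232 .15 1.439
```

```text
clock: 22.25
tcp_pos: [0.5197, -0.233, 0.0007]
eef_rot: [3.141, 0.001, 1.504]
wrist_force: [-1.2, 0.0, 5.6]
finger_gap: 0.0053
pos [ 0.5197 -0.233   0.0007] rpy [3.1406e+00 7.0000e-04 1.5040e+00] F [-1.2  0.   5.6] gap 0.0053 q7 1.49
turn z 0.065 shift cm [  0.11   0.07 -14.93]
```

```bash
python3 -m pendant '[[0,0,0,0,0,-2,0],[0,0,0,0,0,-4,0],[0,0,0,0,0,-5,0],[0,0,0.065,0,0,-4,0],[0,0,0,0,0,0,0]]'; python3 snap.py w9; python3 go.py .5488 .197 .15 1.439
```

```text
clock: 22.88
tcp_pos: [0.5215, -0.2332, 0.1541]
eef_rot: [3.135, 0.003, 1.439]
wrist_force: [-0.8, 0.6, -0.3]
finger_gap: 0.0058
[ 0.5215 -0.2332  0.1541] [3.1353 0.0032 1.4391]
pos [ 0.5199 -0.2331  0.1518] rpy [3.1389e+00 2.1000e-03 1.4394e+00] F [-1.2 -0.3 -0.7] gap 0.0057 q7 1.56
turn z 0.0004 shift cm [43.01 -2.79  0.18]
```

View pics/w9.png

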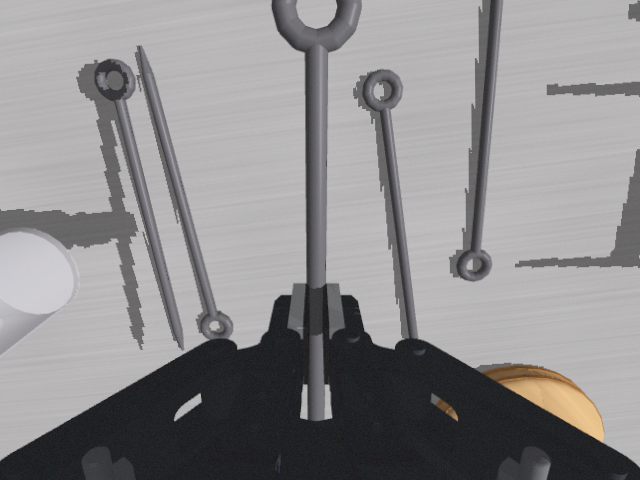

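```bash
python3 -m pendant '[[0,0,0,5,-0.3,0,0],[0,0,0,5.5,-0.35,0,0],[0,0,0,5.5,-0.35,0,0],[0,0,0,5.5,-0.35,0,0],[0,0,0,5.5,-0.35,0,0],[0,0,0,5.5,-0.35,0,0],[0,0,0,5.5,-0.35,0,0],[0,0,0,5,-0.35,0,0],[0,0,0,0,0,0,0],[0,0,0,0,0,0,0]]' 60; python3 snap.py w10; python3 go.py .5488 .197 .079 1.439
```

```text
clock: 24.18
tcp_pos: [0.5476, 0.1965, 0.1486]
eef_rot: [-3.139, 0.002, 1.44]
wrist_force: [-1.1, -1.0, -1.1]
finger_gap: 0.0044
[0.5476 0.1965 0.1486] [-3.1395e+00  1.6000e-03  1.4401e+00]
pos [0.5481 0.1955 0.1487] rpy [-3.1399e+00  1.7000e-03  1.4381e+00] F [ 0.2  0.1 -1.1] gap 0.0046 q7 0.74
turn z -0.0009 shift cm [0.16 0.05 6.97]
```

View pics/w10.png

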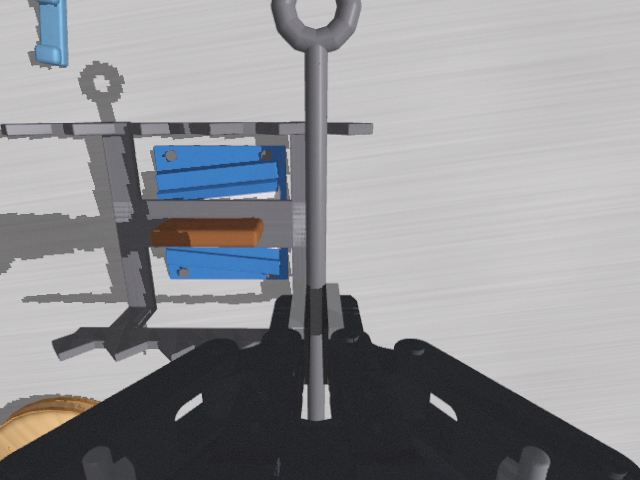

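```bash
python3 -m pendant '[[0,0,0,0.1,0,3.5,0],[0,0,0,0,0,2,0],[0,0,0,0,0,1,0],[0,0,0,0,0,0.5,0],[0,0,0,0,0,0,0],[0,0,0,0,0,0,0]]'; python3 snap.py w11;python3 go.py .5488 .197 .077 1.439
```

```text
clock: 24.98
tcp_pos: [0.549, 0.1984, 0.0806]
eef_rot: [3.14, -0.0, 1.439]
wrist_force: [0.2, -0.6, -1.2]
finger_gap: 0.005
[0.549  0.1984 0.0806] [ 3.1404e+00 -4.0000e-04  1.4391e+00]
pos [0.549  0.1984 0.0806] rpy [ 3.1404e+00 -4.0000e-04  1.4391e+00] F [ 0.7 -0.4 -0.5] gap 0.0047 q7 0.69
turn z 0.0001 shift cm [-0.14 -0.    0.36]
```

View pics/w11.png

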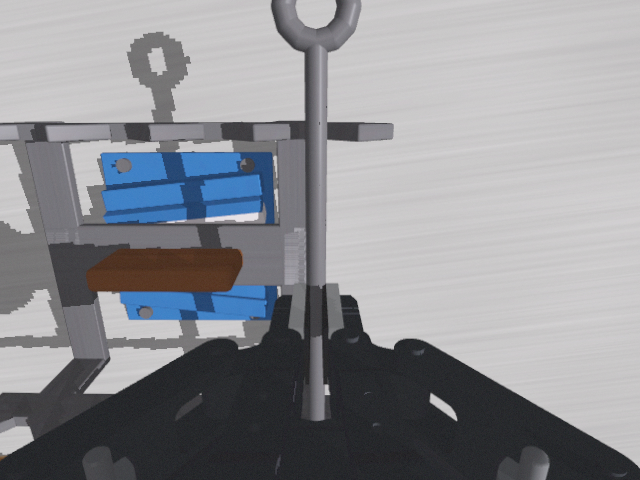

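```bash
python3 -m pendant '[[0,0,0,-0.1,0,0.2,0],[0,0,0,0,0,0.15,0],[0,0,0,0,0,0,0]]'; python3 -m pendant '[[0,0,0,0,0,0,1.8],[0,0,0,0,0,0,1.8],[0,0,0,0,0,0,1.8],[0,0,0,0,0,-3,1.8],[0,0,0,0,0,-6,1.8],[0,0,0,0,0,-3,1.8],[0,0,0,0,0,0,1.8],[0,0,0,0,0,0,1.8]]'; python3 snap.py w12;python3 go.py .5482 -.1663 .2 1.631
```

```text
clock: 25.4
tcp_pos: [0.5486, 0.1968, 0.0767]
eef_rot: [3.141, 0.001, 1.439]
wrist_force: [-1.7, -1.7, 3.4]
finger_gap: 0.0046
clock: 26.4
tcp_pos: [0.548, 0.1967, 0.1955]
eef_rot: [-3.141, 0.001, 1.439]
wrist_force: [0.5, 0.3, 0.1]
finger_gap: 0.0179
[0.548  0.1967 0.1955] [-3.1406e+00  9.0000e-04  1.4389e+00]
pos [0.5477 0.1966 0.195 ] rpy [-3.1398e+00  1.1000e-03  1.4389e+00] F [ 0.2 -0.9  0.2] gap 0.0179 q7 0.77
turn z -0.1921 shift cm [-36.22  -2.14  -0.5 ]
```

View pics/w12.png

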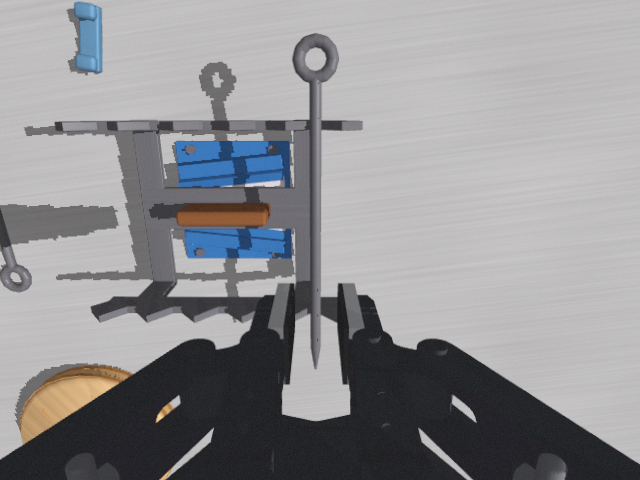

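First pick lies across both rails in the +72 notch. Next is pick B.

```bash
python3 -m pendant '[[0,0,-0.1,0,0,0,3],[0,0,-0.092,0,0,0,3],[0,0,0,-5.2,-0.3,0,3],[0,0,0,-5.2,-0.3,0,3],[0,0,0,-5.2,-0.3,0,3],[0,0,0,-5.2,-0.3,2,3],[0,0,0,-5.2,-0.3,3,3],[0,0,0,-5.2,-0.3,4,3],[0,0,0,-5,-0.3,4,3],[0,0,0,0,0,1,3],[0,0,0,0,0,0,3],[0,0,0,0,0,0,3]]'; python3 snap.py w13;python3 go.py .5482 -.1663 .002 1.631
```

```text
clock: 27.95
tcp_pos: [0.5498, -0.1598, 0.06]
eef_rot: [3.141, -0.0, 1.634]
wrist_force: [0.5, 0.7, 0.5]
finger_gap: 0.0299
[ 0.5498 -0.1598  0.06  ] [ 3.1406e+00 -3.0000e-04  1.6338e+00]
pos [ 0.55   -0.16    0.0603] rpy [3.1401e+00 3.0000e-04 1.6338e+00] F [-0.2  0.5 -0.4] gap 0.0296 q7 1.5
turn z 0.0028 shift cm [-0.62 -0.22  5.83]
```

View pics/w13.png

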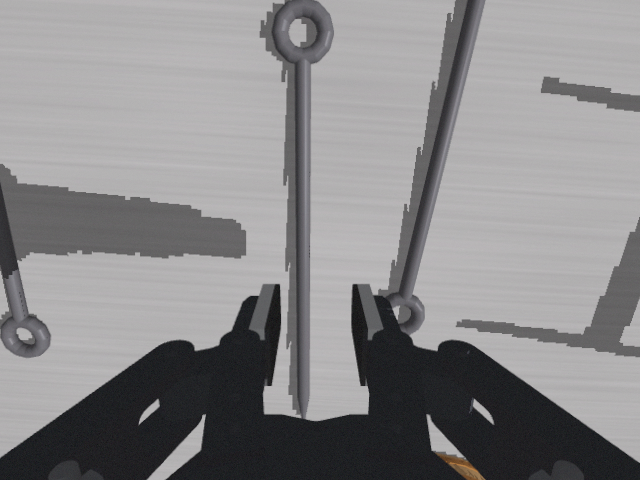

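```bash
python3 - <<'E'
from h import *
C=camof("w13")
for r,t in [((302.5,31.5),(304,415))]:
    r=onz("wrist",r,.004,C)[:2];t=onz("wrist",t,.004,C)[:2];d=t-r;L=np.linalg.norm(d);u=d/L
    print(r,t,L,"mid",r+.112*u,np.arctan2(u[1],u[0]))
E
```

```text
[ 0.43602313 -0.17309279] [ 0.6632493  -0.16031651] 0.2275850814572007 mid [ 0.5478465  -0.16680528] 0.05616799820543994
```

```bash
python3 -m pendant '[[0,0,0,-0.6,-0.2,2.5,3],[0,0,0,0,0,2,3],[0,0,0,0,0,1.1,3],[0,0,0,0,0,0.2,3],[0,0,0,0,0,0,3],[0,0,0,0,0,0,0],[0,0,0,0,0,0,0],[0,0,0,0,0,0,0],[0,0,0,0,0,0,0],[0,0,0,0,0,0,0]]' 50;  python3 -m pendant '[[0,0,0,0,0,-2,0],[0,0,0.095,0,0,-5,0],[0,0,0.095,0,0,-6,0],[0,0,0,0,0,-2,0],[0,0,0,0,0,0,0],[0,0,0,0,0,0,0]]'; python3 snap.py w14; python3 go.py .544 .1613 .15 1.439
```

```text
clock: 29.25
tcp_pos: [0.5482, -0.1679, 0.0021]
eef_rot: [3.141, 0.001, 1.631]
wrist_force: [-0.3, -0.3, 6.4]
finger_gap: 0.0051
clock: 30.0
tcp_pos: [0.5462, -0.168, 0.1495]
eef_rot: [-3.139, -0.0, 1.441]
wrist_force: [-0.1, -0.1, -2.0]
finger_gap: 0.005
[ 0.5462 -0.168   0.1495] [-3.1386e+00 -3.0000e-04  1.4411e+00]
pos [ 0.5461 -0.1678  0.1492] rpy [-3.1381e+00 -8.0000e-04  1.4412e+00] F [-0.9 -0.5 -1. ] gap 0.0058 q7 1.42
turn z 0.0022 shift cm [32.6  -4.53 -0.08]
```

View pics/w14.png

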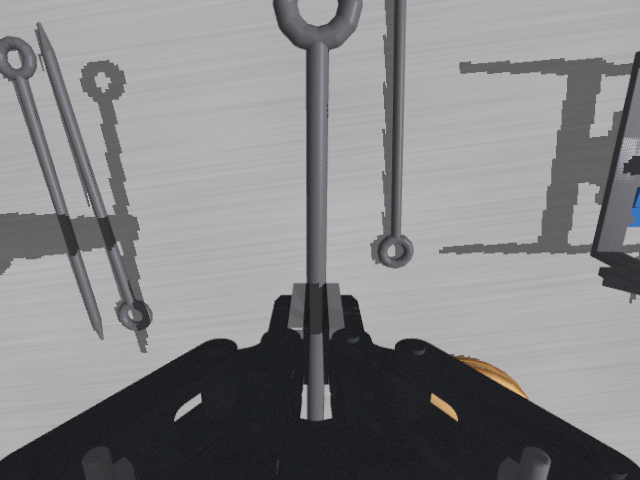

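```bash
python3 -m pendant '[[0,0,0,5,-0.7,0,0],[0,0,0,5.5,-0.75,0,0],[0,0,0,5.5,-0.75,0,0],[0,0,0,5.5,-0.75,0,0],[0,0,0,5.5,-0.75,0,0],[0,0,0,5.5,-0.75,0,0],[0,0,0,0,0,0,0],[0,0,0,0,0,0,0],[0,0,0,0,0,0,0]]' 60; python3 go.py .544 .1613 .08 1.439
```

```text
clock: 31.18
tcp_pos: [0.5456, 0.1582, 0.1503]
eef_rot: [-3.14, 0.001, 1.438]
wrist_force: [-0.2, -0.4, -1.1]
finger_gap: 0.0045
pos [0.5456 0.1582 0.1503] rpy [-3.1402e+00  1.1000e-03  1.4384e+00] F [-0.2 -0.4 -1.1] gap 0.0045 q7 0.81
turn z -0.0006 shift cm [ 0.29 -0.2   7.03]
```

```bash
python3 -m pendant '[[0,0,0,0.25,-0.2,3.5,0],[0,0,0,0,0,2,0],[0,0,0,0,0,1.2,0],[0,0,0,0,0,0.2,0],[0,0,0,0,0,0,0],[0,0,0,0,0,0,0]]'; python3 snap.py w15; python3 go.py .544 .1613 .078 1.439
```

```text
clock: 31.92
tcp_pos: [0.5445, 0.1632, 0.0831]
eef_rot: [3.14, -0.0, 1.441]
wrist_force: [-0.3, -0.1, 0.0]
finger_gap: 0.0048
[0.5445 0.1632 0.0831] [ 3.1402e+00 -4.0000e-04  1.4410e+00]
pos [0.5444 0.1631 0.0831] rpy [ 3.1403e+00 -3.0000e-04  1.4410e+00] F [-0.2  0.3 -1. ] gap 0.0045 q7 0.75
turn z 0.002 shift cm [-0.19 -0.02  0.51]
```

View pics/w15.png

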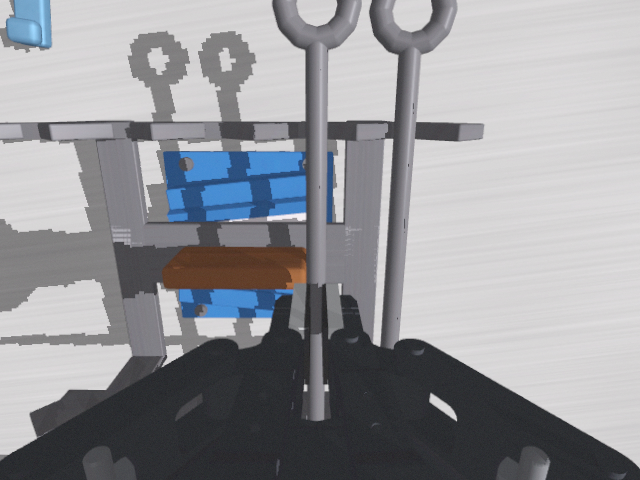

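```bash
python3 -m pendant '[[0,0,0,-0.15,0,0.3,0],[0,0,0,0,0,0.2,0],[0,0,0,0,0,0.05,0],[0,0,0,0,0,0,0]]'; python3 -m pendant '[[0,0,0,0,0,0,1.8],[0,0,0,0,0,0,1.8],[0,0,0,0,0,0,1.8],[0,0,0,0,0,-3,1.8],[0,0,0,0,0,-6,1.8],[0,0,0,0,0,-3,1.8],[0,0,0,0,0,0,1.8],[0,0,0,0,0,0,1.8]]'; python3 snap.py w16;python3 go.py .5147 -.3703 .2 1.5364
```

```text
clock: 32.48
tcp_pos: [0.5439, 0.1611, 0.0779]
eef_rot: [3.141, 0.001, 1.441]
wrist_force: [-2.2, -2.6, 8.8]
finger_gap: 0.0049
clock: 33.48
tcp_pos: [0.5432, 0.161, 0.1959]
eef_rot: [-3.141, 0.001, 1.441]
wrist_force: [-0.2, 0.8, -0.4]
finger_gap: 0.0179
[0.5432 0.161  0.1959] [-3.1406e+00  9.0000e-04  1.4409e+00]
pos [0.5429 0.1609 0.1954] rpy [-3.1396e+00  9.0000e-04  1.4409e+00] F [ 0.2 -0.3  0.3] gap 0.0178 q7 0.84
turn z -0.0955 shift cm [-53.19  -1.    -0.46]
```

View pics/w16.png

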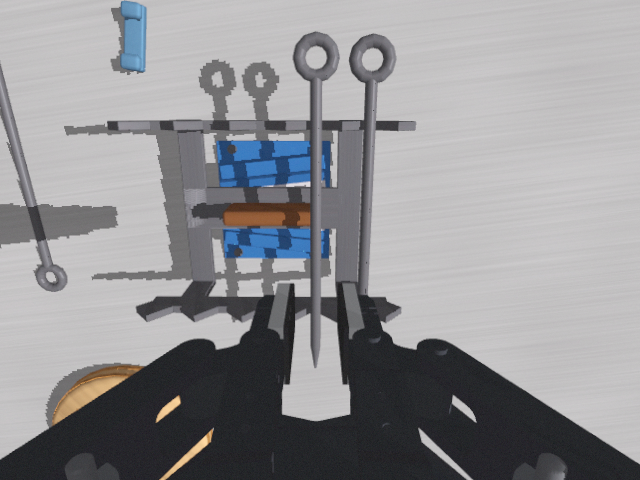

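```bash
python3 -m pendant '[[0,0,-0.0955,0,0,0,1.8],[0,0,0,-5.3,-0.1,0,1.8],[0,0,0,-5.9,-0.1,0,1.8],[0,0,0,-5.9,-0.1,0,1.8],[0,0,0,-5.9,-0.1,0,1.8],[0,0,0,-5.9,-0.1,0,1.8],[0,0,0,-5.9,-0.1,0,1.8],[0,0,0,-5.9,-0.1,2,1.8],[0,0,0,-5.9,-0.1,4,1.8],[0,0,0,-5.9,-0.1,4,1.8],[0,0,0,0,0,3,1.8],[0,0,0,0,0,0,1.8]]'; python3 -m pendant '[[0,0,0,0,0,0,1.8],[0,0,0,0,0,0,1.8]]'; python3 snap.py w17;python3 go.py .5147 -.3703 .002 1.5364
```

```text
clock: 35.02
tcp_pos: [0.5148, -0.3471, 0.0726]
eef_rot: [-3.136, -0.005, 1.536]
wrist_force: [-0.3, -0.4, 1.1]
finger_gap: 0.0182
clock: 35.28
tcp_pos: [0.5186, -0.3479, 0.0783]
eef_rot: [3.14, 0.002, 1.538]
wrist_force: [0.4, 0.3, -0.3]
finger_gap: 0.0181
[ 0.5186 -0.3479  0.0783] [3.1396e+00 1.5000e-03 1.5382e+00]
pos [ 0.5185 -0.3481  0.0783] rpy [3.1398e+00 1.7000e-03 1.5379e+00] F [ 0.4 -0.3  0.7] gap 0.0177 q7 1.73
turn z 0.0015 shift cm [-2.23 -0.3   7.63]
```

View pics/w17.png

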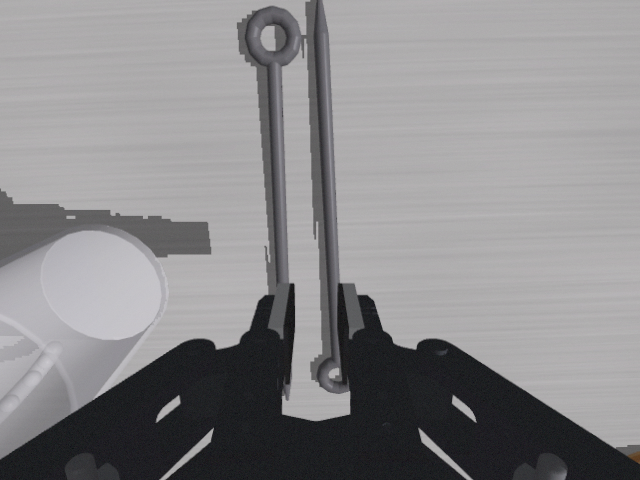

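```bash
python3 - <<'E'
from h import *
C=camof("w17")
f=lambda p:onz("wrist",p,.004,C)[:2]
for k,r,t in [("E",(273,37),(283,280)),("D",(333.5,375),(323,60))]:
    r=f(r);t=f(t);d=t-r;L=np.linalg.norm(d);u=d/L
    print(k,r,L,"mid",r+.112*u,np.arctan2(u[1],u[0]))
E
```

```text
E [ 0.40272518 -0.36636624] 0.13920897421998094 mid [ 0.5147001  -0.36873662] -0.021165741832051076
D [ 0.61511413 -0.33866177] 0.20036417443544077 mid [ 0.50311874 -0.33967763] -3.132522357831652
```

```bash
python3 -m pendant '[[0,0,-0.005,-2.15,-0.35,2,1.5],[0,0,0,0,0,2,1.5],[0,0,0,0,0,0.8,1.5],[0,0,0,0,0,0,1.5],[0,0,0,0,0,0,1.5]]'; python3 snap.py w18;python3 go.py .5147 -.3695 .002 1.543
```

```text
clock: 35.95
tcp_pos: [0.5138, -0.3693, 0.0291]
eef_rot: [3.141, 0.0, 1.542]
wrist_force: [0.1, 0.2, 0.3]
finger_gap: 0.0149
[ 0.5138 -0.3693  0.0291] [3.1408 0.     1.5424]
pos [ 0.5139 -0.3695  0.0293] rpy [3.1406e+00 5.0000e-04 1.5423e+00] F [-0.4  0.  -0.1] gap 0.0149 q7 1.73
turn z -0.0007 shift cm [0.   0.08 2.73]
```

View pics/w18.png

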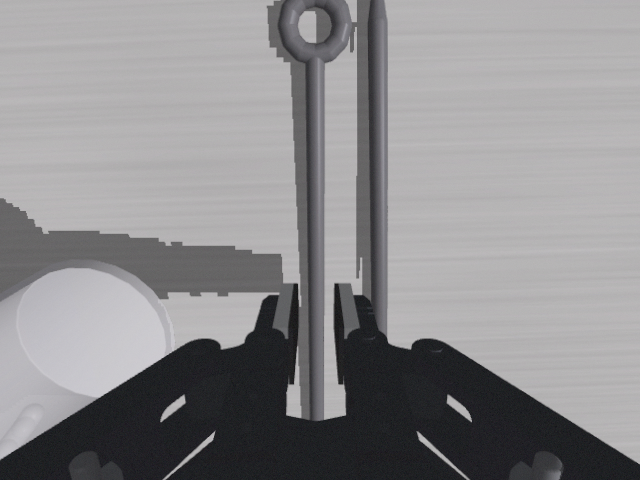

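```bash
python3 -m pendant '[[0,0,0,0,0.05,1.5,1.5],[0,0,0,0,0,1,1.5],[0,0,0,0,0,0.2,1.5],[0,0,0,0,0,0,1.5],[0,0,0,0,0,0,0],[0,0,0,0,0,0,0],[0,0,0,0,0,0,0],[0,0,0,0,0,0,0],[0,0,0,0,0,0,0]]' 50;  python3 -m pendant '[[0,0,0,0,0,-2,0],[0,0,0,0,0,-5,0],[0,0,0.1,0,0,-6,0],[0,0,0,0,0,-2,0],[0,0,0,0,0,0,0],[0,0,0,0,0,0,0]]'; python3 snap.py w19; python3 go.py .5393 .1256 .15 1.439
```

```text
clock: 37.12
tcp_pos: [0.5139, -0.3699, 0.0019]
eef_rot: [3.141, 0.0, 1.541]
wrist_force: [0.2, 0.5, 0.5]
finger_gap: 0.0052
clock: 37.88
tcp_pos: [0.5123, -0.3695, 0.1498]
eef_rot: [-3.139, -0.001, 1.442]
wrist_force: [-0.4, 1.1, -1.2]
finger_gap: 0.0052
[ 0.5123 -0.3695  0.1498] [-3.1386e+00 -1.1000e-03  1.4418e+00]
pos [ 0.5123 -0.3694  0.1494] rpy [-3.1382e+00 -1.6000e-03  1.4417e+00] F [-0.6  0.7 -1.2] gap 0.0051 q7 1.72
turn z 0.0027 shift cm [49.42 -3.82 -0.06]
```

View pics/w19.png

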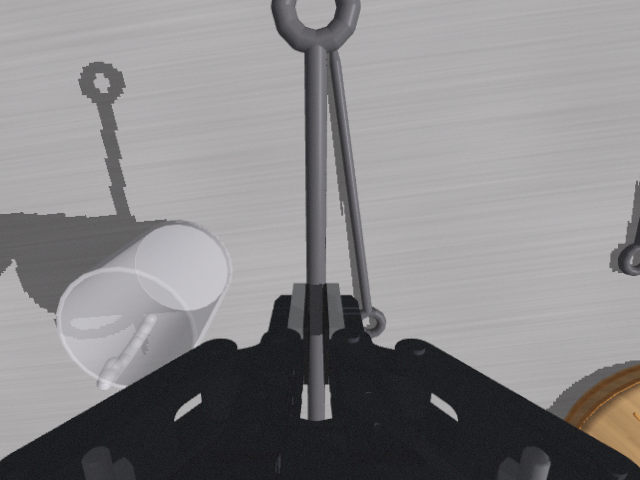

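```bash
python3 -m pendant '[[0,0,0,5,-0.4,0,0],[0,0,0,5.6,-0.43,0,0],[0,0,0,5.6,-0.43,0,0],[0,0,0,5.6,-0.43,0,0],[0,0,0,5.6,-0.43,0,0],[0,0,0,5.6,-0.43,0,0],[0,0,0,5.6,-0.43,0,0],[0,0,0,5.6,-0.43,0,0],[0,0,0,5.6,-0.43,0,0],[0,0,0,0,0,0,0],[0,0,0,0,0,0,0],[0,0,0,0,0,0,0]]' 60; python3 go.py .5393 .1256 .08 1.439
```

```text
clock: 39.42
tcp_pos: [0.5397, 0.1269, 0.1507]
eef_rot: [-3.14, 0.001, 1.439]
wrist_force: [0.5, -0.2, -1.1]
finger_gap: 0.0047
pos [0.5397 0.1269 0.1507] rpy [-3.1401e+00  1.0000e-03  1.4387e+00] F [ 0.5 -0.2 -1.1] gap 0.0047 q7 0.87
turn z -0.0003 shift cm [-0.13 -0.02  7.07]
```

```bash
python3 -m pendant '[[0,0,0,-0.25,0,3.5,0],[0,0,0,0,0,2,0],[0,0,0,0,0,1.2,0],[0,0,0,0,0,0.3,0],[0,0,0,0,0,0,0],[0,0,0,0,0,0,0]]'; python3 snap.py w20; python3 go.py .5393 .1256 .078 1.439
```

```text
clock: 40.17
tcp_pos: [0.54, 0.1268, 0.0824]
eef_rot: [3.14, -0.0, 1.442]
wrist_force: [-0.3, 0.7, -0.7]
finger_gap: 0.0045
[0.54   0.1268 0.0824] [ 3.1403e+00 -3.0000e-04  1.4416e+00]
pos [0.54   0.1268 0.0824] rpy [ 3.1403e+00 -2.0000e-04  1.4416e+00] F [-0.2 -0.  -0.1] gap 0.0048 q7 0.82
turn z 0.0026 shift cm [-0.13 -0.05  0.44]
```

View pics/w20.png

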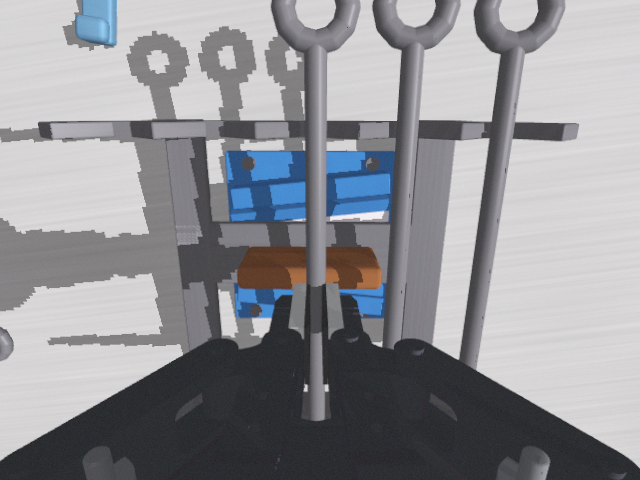

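```bash
python3 -m pendant '[[0,0,0,-0.1,0,0.3,0],[0,0,0,0,0,0.15,0],[0,0,0,0,0,0.05,0],[0,0,0,0,0,0,0]]'; python3 -m pendant '[[0,0,0,0,0,0,1.8],[0,0,0,0,0,0,1.8],[0,0,0,0,0,0,1.8],[0,0,0,0,0,-3,1.8],[0,0,0,0,0,-6,1.8],[0,0,0,0,0,-3,1.8],[0,0,0,0,0,0,1.8],[0,0,0,0,0,0,1.8]]'; python3 snap.py w21;python3 go.py .5031 -.3397 .2 1.58
```

```text
clock: 40.72
tcp_pos: [0.5396, 0.1252, 0.0778]
eef_rot: [3.141, 0.001, 1.441]
wrist_force: [-2.7, -1.4, 8.6]
finger_gap: 0.0047
clock: 41.72
tcp_pos: [0.5388, 0.1251, 0.1956]
eef_rot: [-3.14, 0.001, 1.441]
wrist_force: [0.1, -0.1, -0.1]
finger_gap: 0.0179
[0.5388 0.1251 0.1956] [-3.1403e+00  8.0000e-04  1.4413e+00]
pos [0.5385 0.1251 0.1952] rpy [-3.1394e+00  9.0000e-04  1.4415e+00] F [ 0.7 -0.4  0. ] gap 0.0178 q7 0.92
turn z -0.1385 shift cm [-46.44  -3.97  -0.48]
```

View pics/w21.png

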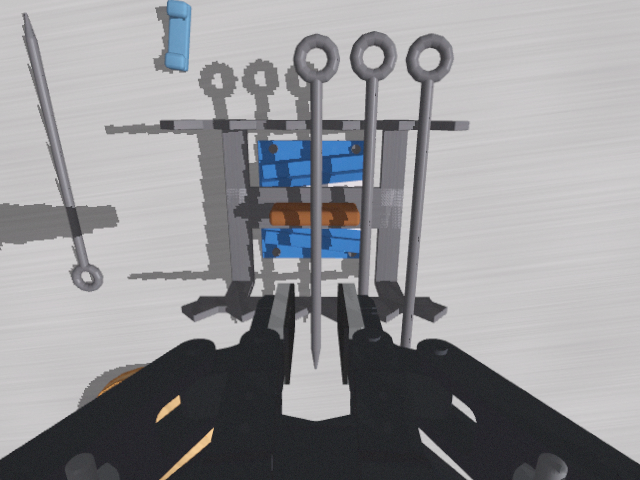

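Three picks are in notches +72, +36 and 0. Next is pick D, whose ring is on the far side and needs a half turn.

```bash
python3 -m pendant '[[0,0,-0.139,0,0,0,3],[0,0,0,-5,-0.4,0,3],[0,0,0,-5.3,-0.45,0,3],[0,0,0,-5.3,-0.45,0,3],[0,0,0,-5.3,-0.45,0,3],[0,0,0,-5.3,-0.45,0,3],[0,0,0,-5.3,-0.45,2,3],[0,0,0,-5.3,-0.45,3,3],[0,0,0,-5.3,-0.45,4,3],[0,0,0,-4.6,-0.45,4,3],[0,0,0,0,0,0,3],[0,0,0,0,0,0,3]]'; python3 -m pendant '[[0,0,0,0,0,0,3]]'; python3 snap.py w22;python3 go.py .5031 -.3397 .002 1.58
```

```text
clock: 43.28
tcp_pos: [0.504, -0.337, 0.0681]
eef_rot: [-3.141, -0.003, 1.581]
wrist_force: [0.7, 0.5, 0.7]
finger_gap: 0.0303
clock: 43.4
tcp_pos: [0.5053, -0.3368, 0.07]
eef_rot: [3.14, 0.0, 1.583]
wrist_force: [0.3, 0.6, -0.2]
finger_gap: 0.0299
[ 0.5053 -0.3368  0.07  ] [3.1404e+00 2.0000e-04 1.5834e+00]
pos [ 0.5052 -0.3371  0.0702] rpy [3.1403e+00 9.0000e-04 1.5833e+00] F [ 1.   0.3 -0.2] gap 0.0298 q7 1.76
turn z 0.0033 shift cm [-0.26 -0.22  6.82]
```

View pics/w22.png

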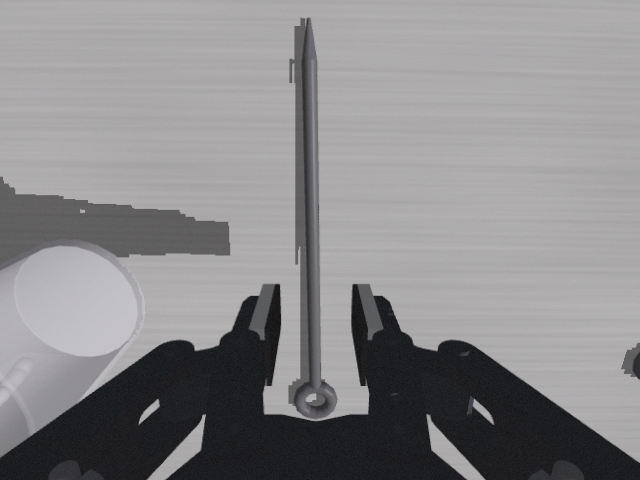

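```bash
python3 - <<'E'
from h import *
C=camof("w22")
f=lambda p:onz("wrist",p,.004,C)[:2]
r=f((316,399));t=f((308,18));d=t-r;L=np.linalg.norm(d);u=d/L
print(r,L,"mid",r+.112*u,np.arctan2(u[1],u[0]))
E
python3 -m pendant '[[0,0,0.014,-0.3,-0.2,2.5,3],[0,0,0,0,0,2.5,3],[0,0,0,0,0,1.5,3],[0,0,0,0,0,0.3,3],[0,0,0,0,0,0,3]]'; python3 go.py .5031 -.3397 .002 1.58
```

```text
[ 0.61428637 -0.33512045] 0.23147333642815374 mid [ 0.50233518 -0.33842666] -3.112068599247702
clock: 44.08
tcp_pos: [0.5028, -0.3416, 0.0019]
eef_rot: [3.141, 0.001, 1.567]
wrist_force: [0.4, 0.3, -0.6]
finger_gap: 0.0301
pos [ 0.5028 -0.3416  0.0019] rpy [3.1406e+00 6.0000e-04 1.5671e+00] F [ 0.4  0.3 -0.6] gap 0.0301 q7 1.7
turn z -0.0129 shift cm [ 0.19  0.03 -0.01]
```

```bash
python3 -m pendant '[[0,0,-0.033,0.25,0,0,3],[0,0,0,0,0,0,3],[0,0,0,0,0,0,0],[0,0,0,0,0,0,0],[0,0,0,0,0,0,0],[0,0,0,0,0,0,0],[0,0,0,0,0,0,0]]' 60;  python3 -m pendant '[[0,0,0,0,0,-2,0],[0,0,0,0,0,-5,0],[0,0,0,0,0,-6,0],[0,0,0,0,0,-4,0],[0,0,0.1,0,0,0,0],[0,0,0.188,0,0,0,0],[0,0,0.188,0,0,0,0],[0,0,0.188,0,0,0,0]]'; python3 go.py .53 -.2 .17 -1.703
```

```text
clock: 44.95
tcp_pos: [0.5023, -0.3394, 0.0015]
eef_rot: [3.141, 0.001, 1.599]
wrist_force: [-1.3, 0.1, 5.9]
finger_gap: 0.0048
clock: 45.95
tcp_pos: [0.5022, -0.3388, 0.1718]
eef_rot: [3.141, -0.0, 0.931]
wrist_force: [-0.3, -0.2, -1.3]
finger_gap: 0.0048
pos [ 0.5022 -0.3388  0.1718] rpy [ 3.1411e+00 -1.0000e-04  9.3130e-01] F [-0.3 -0.2 -1.3] gap 0.0048 q7 1.23
turn z 2.6343 shift cm [-14.13  -0.92   0.18]
```

```bash
python3 -m pendant '[[0,0,0.188,0,0,0,0],[0,0,0.188,0,0,0,0],[0,0,0.188,0,0,0,0],[0,0,0.188,0,0,0,0],[0,0,0.188,0,0,0,0],[0,0,0.188,0,0,0,0],[0,0,0.188,0,0,0,0],[0,0,0.188,0,0,0,0],[0,0,0.188,0,0,0,0],[0,0,0.188,0,0,0,0],[0,0,0.188,0,0,0,0],[0,0,0.188,0,0,0,0]]'; python3 -m pendant '[[0,0,0.188,0,0,0,0],[0,0,0.188,0,0,0,0],[0,0,0,0,0,0,0],[0,0,0,0,0,0,0]]'; python3 snap.py w23; python3 go.py .5346 .0899 .15 -1.703
```

```text
clock: 47.45
tcp_pos: [0.5024, -0.3386, 0.1718]
eef_rot: [-3.141, -0.0, -1.318]
wrist_force: [-0.1, 0.3, -1.2]
finger_gap: 0.0048
clock: 47.95
tcp_pos: [0.5024, -0.3388, 0.1714]
eef_rot: [-3.141, 0.0, -1.684]
wrist_force: [-0.6, 0.1, -1.3]
finger_gap: 0.0049
[ 0.5024 -0.3388  0.1714] [-3.1412  0.     -1.6844]
pos [ 0.5023 -0.339   0.1714] rpy [-3.1413 -0.     -1.6852] F [ 0.2 -0.8 -1.3] gap 0.0049 q7 -1.25
turn z 0.0178 shift cm [-42.94   2.45   2.14]
```

View pics/w23.png

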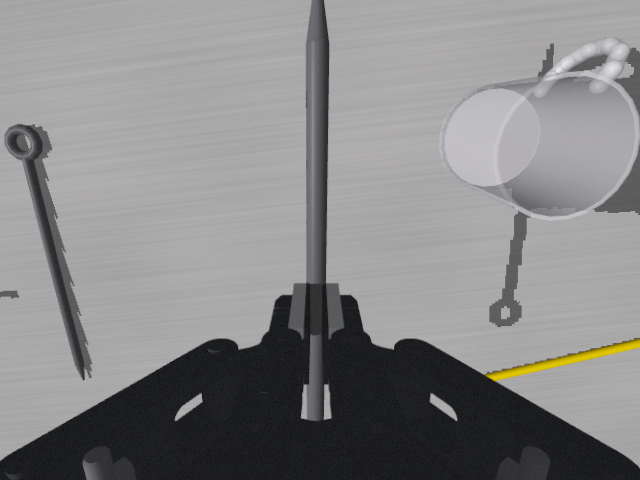

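```bash
python3 -m pendant '[[0,0,0.018,0,0,0,0],[0,0,0,-5,0.3,0,0],[0,0,0,-5.5,0.3,0,0],[0,0,0,-5.5,0.3,0,0],[0,0,0,-5.5,0.3,0,0],[0,0,0,-5.5,0.3,0,0],[0,0,0,-5.5,0.3,0,0],[0,0,0,-5.5,0.3,1,0],[0,0,0,-5,0.3,1,0],[0,0,0,0,0,0,0],[0,0,0,0,0,0,0],[0,0,0,0,0,0,0]]' 60; python3 go.py .5346 .0899 .082 -1.703
```

```text
clock: 49.5
tcp_pos: [0.5367, 0.0884, 0.1512]
eef_rot: [-3.141, -0.001, -1.709]
wrist_force: [-0.7, -0.8, -1.2]
finger_gap: 0.0052
pos [0.5367 0.0884 0.1512] rpy [-3.1413e+00 -9.0000e-04 -1.7085e+00] F [-0.7 -0.8 -1.2] gap 0.0052 q7 -2.06
turn z -0.0055 shift cm [-0.13  0.22  6.92]
```

```bash
python3 -m pendant '[[0,0,-0.005,-0.1,0.2,3.5,0],[0,0,0,0,0,2,0],[0,0,0,0,0,1.2,0],[0,0,0,0,0,0.2,0],[0,0,0,0,0,0,0],[0,0,0,0,0,0,0]]'; python3 snap.py w24; python3 go.py .5346 .0899 .078 -1.703
```

```text
clock: 50.25
tcp_pos: [0.5352, 0.0916, 0.0829]
eef_rot: [-3.14, 0.0, -1.701]
wrist_force: [-0.2, 0.3, -0.7]
finger_gap: 0.0048
[0.5352 0.0916 0.0829] [-3.1401e+00  2.0000e-04 -1.7009e+00]
pos [0.5351 0.0916 0.0829] rpy [-3.1402e+00  1.0000e-04 -1.7009e+00] F [-0.9  0.7 -0.5] gap 0.0049 q7 -2.11
turn z 0.0021 shift cm [0.17 0.03 0.49]
```

View pics/w24.png

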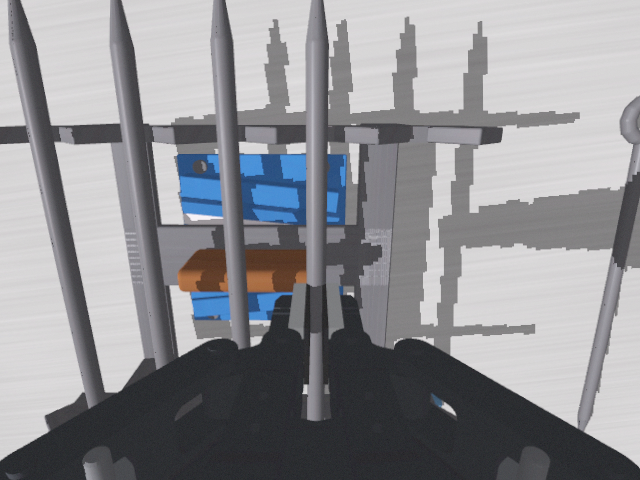

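```bash
python3 -m pendant '[[0,0,0,0.15,0,0.3,0],[0,0,0,0,0,0.2,0],[0,0,0,0,0,0.05,0],[0,0,0,0,0,0,0]]'; python3 -m pendant '[[0,0,0,0,0,0,1.8],[0,0,0,0,0,0,1.8],[0,0,0,0,0,0,1.8],[0,0,0,0,0,-3,1.8],[0,0,0,0,0,-6,1.8],[0,0,0,0,0,-3,1.8],[0,0,0,0,0,0,1.8],[0,0,0,0,0,0,1.8]]'; python3 snap.py w25;python3 go.py .4728 -.0984 .2 -1.658
```

```text
clock: 50.8
tcp_pos: [0.5344, 0.0895, 0.0774]
eef_rot: [-3.141, -0.001, -1.701]
wrist_force: [-1.8, -0.9, 6.3]
finger_gap: 0.005
clock: 51.8
tcp_pos: [0.5338, 0.0897, 0.1957]
eef_rot: [3.14, -0.001, -1.701]
wrist_force: [0.1, 0.4, 1.1]
finger_gap: 0.0182
[0.5338 0.0897 0.1957] [ 3.1403e+00 -5.0000e-04 -1.7011e+00]
pos [0.5334 0.0897 0.1952] rpy [ 3.1393e+00 -6.0000e-04 -1.7010e+00] F [-0.2  0.5 -0.3] gap 0.0182 q7 -2.03
turn z -0.043 shift cm [19.26  4.4  -0.48]
```

View pics/w25.png

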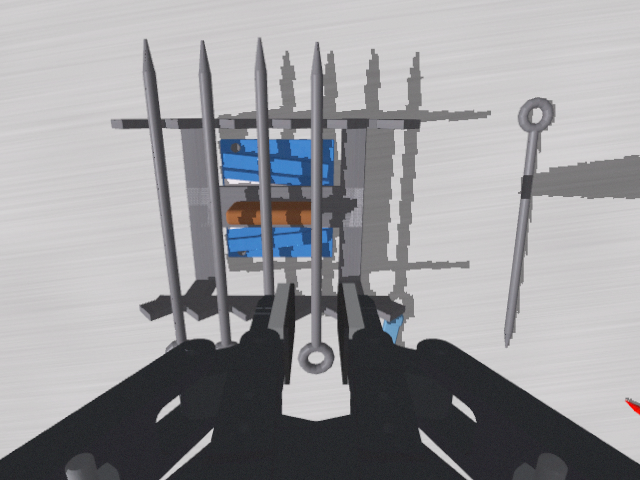

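Four placed. Last is pick A at (522,230) in w25, dark grey with its ring far; the red one is in the corner at (630,405).

```bash
python3 - <<'E'
from h import *
C=camof("w25")
f=lambda p:onz("wrist",p,.004,C)[:2]
r=f((536.5,116));t=f((508,345));d=t-r;L=np.linalg.norm(d);u=d/L
print(r,L,"mid",r+.112*u,np.arctan2(u[1],u[0]))
E
python3 -m pendant '[[0,0,-0.043,0,0,0,3],[0,0,0,4.5,1.1,1,3],[0,0,0,5,1.1,3,3],[0,0,0,5,1.1,4,3],[0,0,0,4.5,1.1,4,3],[0,0,0,0,0,0,3],[0,0,0,0,0,0,3],[0,0,0,0,0,0,3]]'; python3 snap.py w26;python3 go.py .4728 -.0984 .002 -1.658
```

```text
[ 0.58356277 -0.10799839] 0.22841940476395958 mid [ 0.4719606  -0.09856677] 3.057281912999585
clock: 52.85
tcp_pos: [0.4755, -0.0923, 0.0788]
eef_rot: [-3.14, 0.0, -1.656]
wrist_force: [0.4, -0.3, 0.3]
finger_gap: 0.0298
[ 0.4755 -0.0923  0.0788] [-3.1402e+00  3.0000e-04 -1.6556e+00]
pos [ 0.4756 -0.0924  0.0789] rpy [-3.14    0.     -1.6556] F [ 0.1  0.4 -0.3] gap 0.0299 q7 -1.61
turn z 0.0024 shift cm [0.63 0.22 7.69]
```

View pics/w26.png

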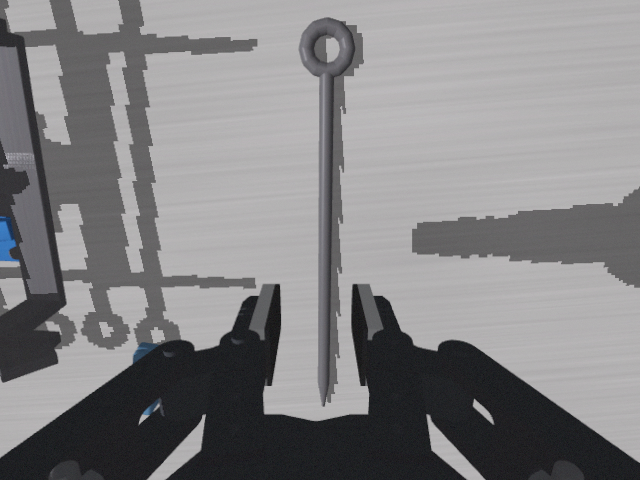

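```bash
python3 -m pendant '[[0,0,0,0.55,0.2,3,3],[0,0,0,0,0,3,3],[0,0,0,0,0,1.3,3],[0,0,0,0,0,0.35,3],[0,0,0,0,0,0,3],[0,0,0,0,0,0,0],[0,0,0,0,0,0,0],[0,0,0,0,0,0,0],[0,0,0,0,0,0,0],[0,0,0,0,0,0,0]]' 60; python3 go.py .4728 -.0984 .002 -1.658; python3 -m pendant '[[0,0,0,0,0,-2,0],[0,0,0,0,0,-5,0],[0,0,0,0,0,-6,0],[0,0,0,0,0,-4,0],[0,0,0,0,0,0,0]]';python3 go.py .53 -.13 .17 1.439
```

```text
clock: 54.15
tcp_pos: [0.4729, -0.0992, 0.0027]
eef_rot: [-3.14, -0.001, -1.658]
wrist_force: [-2.5, 1.2, 5.8]
finger_gap: 0.0047
pos [ 0.4729 -0.0992  0.0027] rpy [-3.1400e+00 -8.0000e-04 -1.6578e+00] F [-2.5  1.2  5.8] gap 0.0047 q7 -1.69
turn z 0.0002 shift cm [-0.07  0.02  0.07]
clock: 54.78
tcp_pos: [0.4743, -0.0996, 0.1751]
eef_rot: [-3.135, -0.003, -1.658]
wrist_force: [0.1, -0.1, -1.7]
finger_gap: 0.0046
pos [ 0.4743 -0.0996  0.1751] rpy [-3.1347e+00 -2.8000e-03 -1.6583e+00] F [ 0.1 -0.1 -1.7] gap 0.0046 q7 -1.52
turn z -3.0973 shift cm [-2.29  5.92  0.51]
```

```bash
python3 -m pendant '[[0,0,-0.188,0,0,0,0],[0,0,-0.188,0,0,0,0],[0,0,-0.188,0,0,0,0],[0,0,-0.188,0,0,0,0],[0,0,-0.188,0,0,0,0],[0,0,-0.188,0,0,0,0],[0,0,-0.188,0,0,0,0],[0,0,-0.188,0,0,0,0],[0,0,-0.188,0,0,0,0],[0,0,-0.188,0,0,0,0],[0,0,-0.188,0,0,0,0],[0,0,-0.188,0,0,0,0]]'; python3 -m pendant '[[0,0,-0.188,0,0,0,0],[0,0,-0.188,0,0,0,0],[0,0,-0.188,0,0,0,0],[0,0,-0.188,0,0,0,0],[0,0,-0.1,0,0,0,0],[0,0,0,0,0,0,0],[0,0,0,0,0,0,0]]'; python3 snap.py w27; python3 go.py .5298 .0542 .15 1.439
```

```text
clock: 56.28
tcp_pos: [0.471, -0.0988, 0.17]
eef_rot: [-3.14, 0.002, 0.598]
wrist_force: [0.7, 0.3, -1.1]
finger_gap: 0.0046
clock: 57.15
tcp_pos: [0.4715, -0.0988, 0.1709]
eef_rot: [-3.14, -0.0, 1.44]
wrist_force: [-0.6, 0.5, -0.9]
finger_gap: 0.0045
[ 0.4715 -0.0988  0.1709] [-3.1404e+00 -3.0000e-04  1.4404e+00]
pos [ 0.4717 -0.0989  0.1711] rpy [-3.1408e+00 -2.0000e-04  1.4407e+00] F [-0.3 -0.3 -0.6] gap 0.0047 q7 1.57
turn z 0.0017 shift cm [15.94  3.75  2.11]
```

View pics/w27.png

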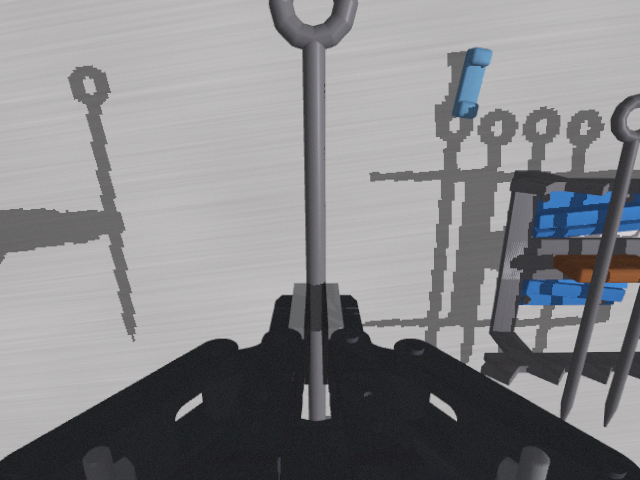

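```bash
python3 -m pendant '[[0,0,0,4,1,0,0],[0,0,0,5,1,0,0],[0,0,0,4.5,1,1,0],[0,0,0,2.5,0.8,1,0],[0,0,0,0,0,0,0],[0,0,0,0,0,0,0],[0,0,0,0,0,0,0]]' 60; python3 go.py .5298 .0542 .082 1.439
```

```text
clock: 58.08
tcp_pos: [0.5303, 0.0533, 0.1518]
eef_rot: [3.141, 0.001, 1.44]
wrist_force: [0.2, 1.1, -1.7]
finger_gap: 0.0047
pos [0.5303 0.0533 0.1518] rpy [3.1412e+00 1.0000e-03 1.4395e+00] F [ 0.2  1.1 -1.7] gap 0.0047 q7 1.14
turn z 0.0005 shift cm [ 0.08 -0.06  6.98]
```

```bash
python3 -m pendant '[[0,0,0,0.05,-0.05,3.5,0],[0,0,0,0,0,2,0],[0,0,0,0,0,1.2,0],[0,0,0,0,0,0.2,0],[0,0,0,0,0,0,0],[0,0,0,0,0,0,0]]'; python3 snap.py w28; python3 go.py .5298 .0542 .0787 1.439
```

```text
clock: 58.82
tcp_pos: [0.5305, 0.0555, 0.0834]
eef_rot: [3.14, -0.0, 1.442]
wrist_force: [-0.3, -0.2, 0.2]
finger_gap: 0.0051
[0.5305 0.0555 0.0834] [ 3.14   -0.      1.4421]
pos [0.5304 0.0555 0.0833] rpy [3.1402 0.     1.442 ] F [-0.5  0.3 -0.4] gap 0.0046 q7 1.08
turn z 0.003 shift cm [-0.14 -0.05  0.46]
```

View pics/w28.png

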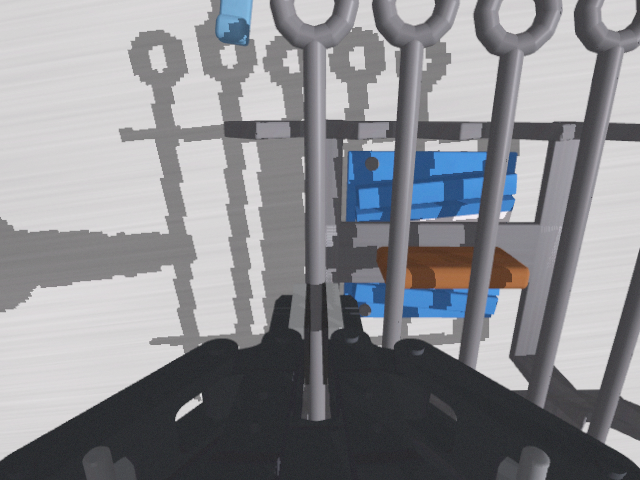

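```bash
python3 -m pendant '[[0,0,0,-0.1,0,0.3,0],[0,0,0,0,0,0.15,0],[0,0,0,0,0,0.05,0],[0,0,0,0,0,0,0]]'; python3 -m pendant '[[0,0,0,0,0,0,1.8],[0,0,0,0,0,0,1.8],[0,0,0,0,0,0,1.8],[0,0,0,0,0,-3,1.8],[0,0,0,0,0,-6,1.8],[0,0,0,0,0,-6,1.8],[0,0,0,4,0,0,1.8],[0,0,0,4,0,0,1.8],[0,0,0,0,0,0,1.8],[0,0,0,0,0,0,1.8]]'; python3 snap.py w29
```

```text
clock: 59.38
tcp_pos: [0.5301, 0.0538, 0.0786]
eef_rot: [3.141, 0.001, 1.441]
wrist_force: [-2.2, -1.1, 7.6]
finger_gap: 0.0045
clock: 60.62
tcp_pos: [0.5399, 0.1332, 0.2272]
eef_rot: [-3.141, 0.001, 1.442]
wrist_force: [-0.0, -0.6, -0.5]
finger_gap: 0.0182
[0.5399 0.1332 0.2272] [-3.1410e+00  8.0000e-04  1.4421e+00]
```

View pics/w29.png

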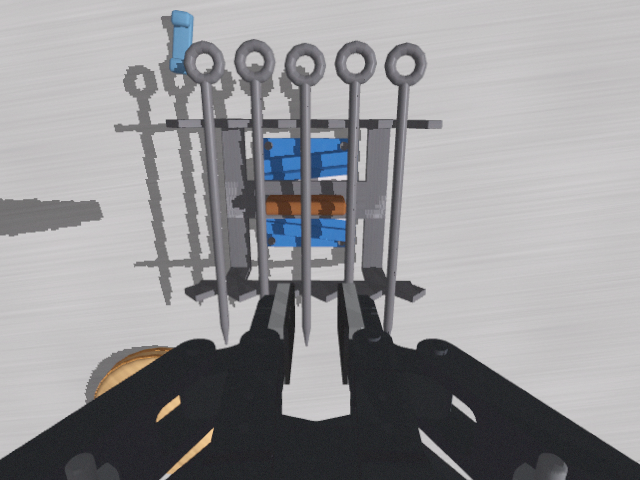

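```bash
python3 -m pendant '[[0,0,0,-5,-3,0,1.8],[0,0,0,-5.5,-3,0,1.8],[0,0,0,-5.5,0,0,1.8],[0,0,0,-5.5,0,0,1.8],[0,0,0,-5.5,0,0,1.8],[0,0,0,-5.5,0,0,1.8],[0,0,0,-5.5,0,0,1.8],[0,0,0,-5.5,0,0,1.8],[0,0,0,0,0,0,1.8],[0,0,0,0,0,0,1.8]]'
python3 - <<'E'
from h import *
C=camof("w29");u=np.array([.1316,.9913]);v=np.array([.9913,-.1316]);o=np.array([.5393,.1256])
for r,t in [((204,64),(226,344)),((255,61),None),((305,66),(307,345)),((355,64),None),((405,66),(388,330))]:
    for p in (r,t):
        if p: w=onz("wrist",p,.08,C)[:2]-o;print((w@v).round(4),(w@u).round(4),end=" | ")
    print()
a=snapshot("top");b=snapshot("scene");cv2.imwrite("pics/top9.png",a[:,:,::-1]);cv2.imwrite("pics/scene9.png",b[:,:,::-1])
cv2.imwrite("pics/m9.png",np.vstack([cv2.resize(b[120:300,260:500],(480,360),interpolation=2)[:,:,::-1]]))
for k in("cup","steamer_lid","chopstick_rest","stand","shoe"):
  for n in("top","scene"):
    for r in pinpoint(k,n)[:1]: print(k,n,onz(n,np.array(r["position"])*S,0).round(3),round(r["confidence"],2))
E
```

```text
clock: 61.92
tcp_pos: [0.4241, -0.29, 0.2274]
eef_rot: [-3.141, -0.001, 1.44]
wrist_force: [-0.9, 0.2, -0.2]
finger_gap: 0.0181
-0.1114 -0.0725 | 0.1202 -0.0725 | 
-0.1133 -0.0359 | 
-0.11 -0.0002 | 0.1209 0.0002 | 
-0.1115 0.0355 | 
-0.1104 0.0714 | 0.1054 0.0721 | 
cup top [ 0.541 -0.488  0.   ] 0.64
cup scene [ 0.545 -0.491  0.   ] 0.86
steamer_lid top [ 0.779 -0.077  0.   ] 0.97
steamer_lid scene [0.483 0.249 0.   ] 0.73
chopstick_rest scene [0.381 0.028 0.   ] 0.55
stand top [0.434 0.204 0.   ] 0.69
stand scene [0.536 0.129 0.   ] 0.61
shoe top [0.529 0.121 0.   ] 0.74
shoe scene [0.537 0.126 0.   ] 0.55
```

View pics/top9.png

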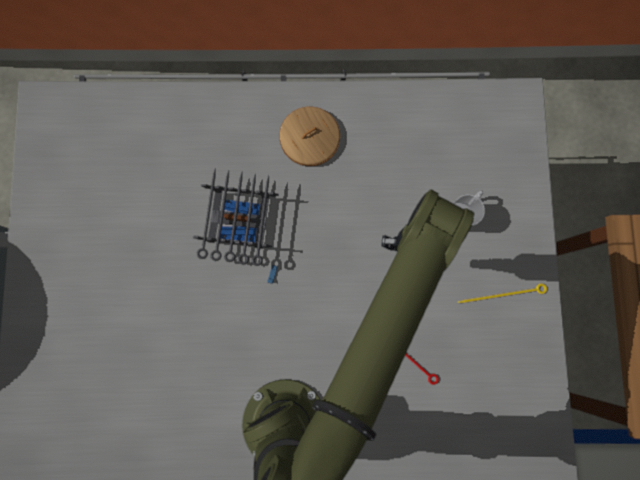

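View pics/m9.png

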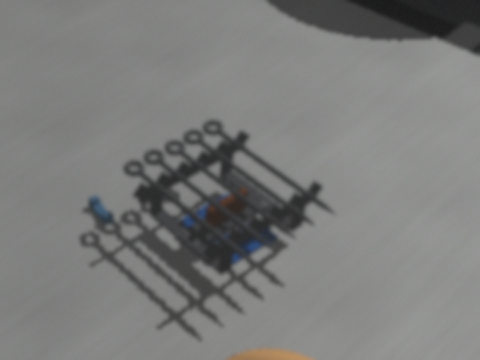

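Picks in the stand frame: rings at x ≈ -111 mm, y = -72, -36, 0, 36 and 71 mm, tips in the same notches. No other dark picks remain on the shelf, and the bystanders are where they were.

```bash
python3 -c "
from bench import robot
print(robot.job_done())"
```

```text
the job is handed in; nothing more can be done
None
```

I handed the job in at about 62 s; the hand-in reports no verdict, so the results below are from my own checks.

- **Stand:** I slid it narrow end first into the shoe and pushed until it stopped advancing, up to about 24 N at the wrist. By wrist camera and arm position it sits about 2 mm short of the shoe's centre, sideways offset near 0 and straight.
- **Picks:** All five dark picks lie across both rails, one to a notch. The two that had their rings on the far side were turned round first. At the last check the rings measured 110–113 mm from the stand's centre on the robot's side. Measured along the stand they sit at -72, -36, 0, +36 and +71 mm. For the three picks whose tips I could measure, tip and ring are in the same notch.
- **Knocked pick:** One pick had been pushed aside before I got to it. I found its new position and picked it up from there.
- **Left alone:** The red and yellow look-alikes were not touched. The lid, cup and chopstick rest measured within about 8 mm of where they started, about the noise of those readings.

**Checks that disagreed:**
- In the last pictures the detector put the steamer lid at the stand once (scene camera) and misplaced the stand once (top camera). The pictures and the other camera's readings contradict both.
- The tip of the pick in the +72 mm notch measured about 15 mm short, because the gripper partly hid it.
- I did not measure the stand's position in the shoe again after loading; the pick positions fit its earlier place.

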